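# Line up the table set by height

### The arm

A 7-joint arm with a two-finger parallel gripper is mounted at the origin on a cart in front of the work surface, level with it; the furniture and walls round the work are solid. World frame = base frame: x ahead of the robot, y to its left, z up, the work surface at z = 0. Lengths are in m, angles in degrees, forces in N, time in s.
With the tool pointing down it reaches from about 0.425 to 0.95 m from the base axis. Payload 16.7 kg.
Tool frame: the origin (TCP) lies at the very end of the fingers, on their centre line; the grasp point (between the pads) lies 19 mm behind it; x points along the fingers, y is the direction in which the jaws open and shut, and the axes are right-handed (so a half turn about x gives the same grasp; the last joint's range is limited). The gripper opens to 94 mm and grips with 3 to 60 N. Pads are 16 mm wide; open, the fingers measure 119 mm over their backs; the gripper's body (75 mm by 177 mm) begins 78 mm behind the grasp point.
Start: joints at [-8.566, 24.414, 4.234, 92.017, -1.954, 63.644, -3.845], TCP at [0.675, -0, 0.185] pointing down, gripper open.
Joint ranges: [-163.25, 163.25], [-28.42, 122.38], [-70.27, 78.77], [12.13, 141.07], [-58.53, 238.53], [9.26, 117.41], [-156.51, 156.51]. Speed limits (degrees/s): [108.29, 108.29, 136.94, 136.94, 172.46, 172.46, 172.46].

### API

Orientations are given as a 3x3 rotation matrix whose columns are the frame's x, y, z axes.
In Python, from station import * gives the robot as it stands. The module is installed in compiled form; this text tells all that it offers.
- The arm moves only by the tool jog_arm, never from a script. Its argument "increments" is a list of rows, each a list of 7 numbers: the turn, a rotation vector about the tool's x, y, z in rad, then the shift along the tool's x, y, z in m, then the closure, from 0 (fully open) to 1 (shut). A call has 1 to 20 rows; each row is the pose to reach, as a shift and turn from the pose commanded when the call began, along the tool's axes at that moment; what a row does not reach only later rows make up. A row lasts 1/8 s, in which the tool goes at most 62.5 mm and 10.7 degrees, less where a joint would pass 70% of its speed; a pose out of reach is approached as far as the arm can. A call with a gripper value outside its range is refused whole. The fingers move at their own pace and stop on an object; "grip_force" is the grip in N (left out, the last holds). Time passes only in rows, so rows that repeat a pose let the fingers close. It gives the time, the measured TCP pose, the force and the opening at its end, in the units of the state.
- get_obs(): the state, without advancing time (a new reading comes with each control period).
- grab_frame(name): name is "scene" or "side" or "wrist"; returns a dict with "color" (480x640x3 uint8, red, green, blue), "fx", "fy", "cx", "cy" (pixels), "k1" (the pictures are not rectified: a ray, as slopes to the right and down, at radius r is drawn at 1 + k1 r^2 times it, then the intrinsics apply), "cam_to_world" (4x4, takes a point from camera to world coordinates). Camera axes: x right, y up, looking along -z (the intrinsics and any distortion apply to the point x, -y, -z); pixel columns grow to the right and rows downward; lengths in m; the calibration is good to about 2 mm. A picture is of the moment at which its call begins. There is no depth.
- finish_job(): hands the job in, once; it reports no verdict.
Trained networks look in the newest picture that a camera, given by its name, has taken for a name from the list of things; names that differ only in an ending like _2 or _b are one class to them, and where a whole thing is asked for, a point or a joint stands for the part that bears it (a point fixed in the world has none). Each returns a list of dicts, best first, with "confidence" (0 to 1); they miss things now and then, are a little off and sometimes report something else, mostly with a low value. They report only what shows in the picture. A call takes as long as a camera call. They do not tell look-alikes from the thing itself.
- search_frame(target, camera): "xyz" ([x, y, z] in m, in the coordinates of the camera as it stood for that picture, good to about 4 mm: the middle of the surface that is visible of it).
- silhouettes(target, camera): "pixels" (480x640 bool, what is visible of it).
- mark_of(target, camera): "xyz" ([x, y, z] in m, in the coordinates of the camera as it stood for that picture, good to about 4 mm: a listed point, or the origin of a listed thing).
The state is a dict: "clock": time; "q": joint angles; "qd": joint speeds; "joint_torque": joint torques, N m; "eef_pos": TCP position; "tcp_rot": TCP orientation; "ft_force": force on the tool from outside, world axes, zero at the start; "ft_torque": the same for the moment, N m; "finger_gap": finger opening in m.
Only numpy, scipy, OpenCV 4.12 (cv2) and the standard library are available. Lean on these libraries where they do the work, as an engineer would, in place of code of your own. Each camera call takes 0.05 s, during which the arm holds its last target.

### The job

From the front of the worktop, line up the pepper mill, spice jar, salt shaker and egg cup on the walnut tray behind them in order of height: the tallest on the cork disc next to the arched steel handle, each next one shorter, and the shortest at the tray's other end. Stand each upright in the middle of its own disc, and leave the teapot where it is.

Things in the scene. Friction and masses are not known exactly. Their poses are not given: they have to be found in the camera images.
- pepper_mill: Turned brown wooden pepper mill, round, 150 mm tall, about 58 mm at its widest. Its round head (109 to 139 mm up, widest, 50 mm across, at 122 mm), with a 12 mm knob above, is the place to grip it; nothing on it turns. 0.12 to 0.25 kg. Stands between robot and tray (similar ones at the far edge are decor). Origin: centre of its underside; z is up along its axis.
- spice_jar: Cylindrical clear spice jar with a label and a dark cap, 105 mm tall, 41 mm across from bottom to top; 0.08 to 0.15 kg. Stands between robot and tray (similar ones at the far edge are decor). Origin: centre of its underside; z is up along its axis.
- salt_shaker: Grey salt shaker of metal and glass with a domed top, round, 90 mm tall, 44 mm across up to about 66 mm, its cap 34 mm; 0.07 to 0.14 kg. Stands between robot and tray (similar ones at the far edge are decor). Origin: centre of its underside; z is up along its axis.
- egg_cup: White egg cup, round and waisted, 54 mm tall, 47 mm across at the rim and 44 mm at the foot; solid enough to grip across the outside of its bowl; 0.04 to 0.08 kg. Stands between robot and tray (similar ones at the far edge are decor). Origin: centre of its underside; z is up along its axis.
- disc_1: One of four identical cork discs, 70 mm across, 3 mm thick, fixed in a straight row at 90 mm pitch on a fixed walnut tray (94 x 430 mm, top 16 mm above the worktop), numbered from one end of the tray to the other. Origin: centre of its underside; its upper face is 3 mm higher (19 mm above the worktop). y axis along the row from disc_1 to disc_4; z up.
- disc_2: One of four identical cork discs, 70 mm across, 3 mm thick, fixed in a straight row at 90 mm pitch on a fixed walnut tray (94 x 430 mm, top 16 mm above the worktop), numbered from one end of the tray to the other. Origin: centre of its underside; its upper face is 3 mm higher (19 mm above the worktop). y axis along the row from disc_1 to disc_4; z up.
- disc_3: One of four identical cork discs, 70 mm across, 3 mm thick, fixed in a straight row at 90 mm pitch on a fixed walnut tray (94 x 430 mm, top 16 mm above the worktop), numbered from one end of the tray to the other. Origin: centre of its underside; its upper face is 3 mm higher (19 mm above the worktop). y axis along the row from disc_1 to disc_4; z up.
- disc_4: One of four identical cork discs, 70 mm across, 3 mm thick, fixed in a straight row at 90 mm pitch on a fixed walnut tray (94 x 430 mm, top 16 mm above the worktop), numbered from one end of the tray to the other. Origin: centre of its underside; its upper face is 3 mm higher (19 mm above the worktop). y axis along the row from disc_1 to disc_4; z up.
- arch_handle: Fixed arched steel handle that stands across one end of the tray, 84 mm wide, rising 50 mm above the tray's top; it is 65 mm beyond the nearest disc's centre, in line with the row. It may be at either end of the row (next to disc_1 or disc_4). The other end has only a low wooden rail, 10 mm high. Origin: middle of its foot, on the tray's top.
- teapot: Loose white teapot with blue bands, 128 x 242 mm over spout and handle, 148 mm tall, left of the tray and not part of the row; to be left alone. Origin: underside, near the middle.
Things that resemble listed ones, but are neither listed nor needed, are in the scene too. Leave any blue or red look-alike of the spice_jar alone.

How it is judged:
By the outcome, as a careful person would: the job done as asked, in the order asked, and still so for the second after the job is handed in, with the robot touching nothing.
It also fails if it takes over 102 s, if anything falls off the work surface, if the arm or the gripper's body presses on something with over 40 N, if the wrist force passes 120 N, or if a joint passes its speed limit or range.

## Working session

There is one attempt and no reset: what is moved stays moved. The work goes in short steps, Python scripts to look and compute and a tool call to move; the robot and the scene stay as the last step left them, time stands still between calls to the robot, and variables do not carry over. Pictures are saved under pics/ and viewed, and the job is handed in when it is done.

Besides the shell and the picture viewer there is one more tool, called as a command line: name --pt "numbers of a row" for each row, then --argument value for the rest. jog_arm: Moves the arm, as the interface text tells. Its arguments: {"type":"object","properties":{"increments":{"type":"array"},"grip_force":{"type":"number"}},"required":["increments"]}

```bash
mkdir -p pics; cat > h.py <<'E'
from station import *
import numpy as np, cv2
def save(n,f,crop=None,s=1):
    c=f["color"]
    if crop: c=c[crop[1]:crop[3],crop[0]:crop[2]]
    if s!=1: c=cv2.resize(c,None,fx=s,fy=s,interpolation=cv2.INTER_CUBIC)
    cv2.imwrite("pics/"+n,c[:,:,::-1])
def proj(f,P):
    T=np.linalg.inv(f["cam_to_world"]);P=np.atleast_2d(P)
    c=P@T[:3,:3].T+T[:3,3]
    u=c[:,0]/-c[:,2];v=-c[:,1]/-c[:,2];k=1+f["k1"]*(u*u+v*v)
    return np.c_[f["fx"]*u*k+f["cx"],f["fy"]*v*k+f["cy"]]
def w(f,p): return (f["cam_to_world"]@np.r_[p,1])[:3]
def ray(f,px):
    K=np.array([[f["fx"],0,f["cx"]],[0,f["fy"],f["cy"]],[0,0,1]])
    n=cv2.undistortPoints(np.array([[px]],float),K,np.array([f["k1"],0,0,0.]))[0,0]
    d=f["cam_to_world"][:3,:3]@np.array([n[0],-n[1],-1]);return f["cam_to_world"][:3,3],d
def atz(f,px,z):
    o,d=ray(f,px);return o+d*(z-o[2])/d[2]
E
python3 - <<'E'
from h import *
np.set_printoptions(precision=4,suppress=True)
for c in ["scene","side","wrist"]:
    f=grab_frame(c);save(c+"0.png",f)
    print(c,f["cam_to_world"][:3,3])
    if c=="wrist": break
    for t in ["pepper_mill","spice_jar","salt_shaker","egg_cup","disc_1","arch_handle","teapot"]:
        for r in mark_of(t,c):
            p=w(f,r["xyz"]);print(t,round(r["confidence"],2),p,proj(f,p)[0].round())
o=get_obs();print(o["clock"],o["eef_pos"],o["tcp_rot"],o["finger_gap"])
E
```

```text
scene [-0.6306 -0.5986  0.6854]
pepper_mill 0.75 [ 0.437  -0.1098  0.004 ] [362. 281.]
pepper_mill 0.38 [ 0.3517 -0.278   0.0032] [411. 318.]
spice_jar 0.82 [0.3652 0.0881 0.0041] [281. 271.]
spice_jar 0.76 [0.5005 0.1562 0.0015] [289. 246.]
spice_jar 0.61 [ 0.4465  0.0824 -0.001 ] [300. 261.]
spice_jar 0.59 [ 0.3544 -0.2752  0.0032] [411. 317.]
egg_cup 0.85 [ 0.3546 -0.2737  0.0025] [410. 317.]
disc_1 0.61 [ 0.6345 -0.1117  0.0188] [395. 247.]
disc_1 0.51 [ 0.6266 -0.2044  0.0214] [425. 255.]
disc_1 0.46 [0.6498 0.0675 0.0181] [341. 230.]
disc_1 0.36 [ 0.6406 -0.0218  0.0177] [367. 238.]
arch_handle 0.53 [ 0.6213 -0.2702  0.0194] [448. 263.]
teapot 0.51 [ 0.3524 -0.2769 -0.0001] [411. 319.]
side [ 0.1331 -0.9954  0.522 ]
pepper_mill 0.56 [ 0.4291 -0.1091 -0.0022] [319. 299.]
spice_jar 0.97 [0.3649 0.0838 0.0019] [268. 262.]
spice_jar 0.83 [ 0.4412  0.0874 -0.0018] [299. 259.]
spice_jar 0.83 [0.5017 0.1537 0.0025] [314. 244.]
salt_shaker 0.84 [0.3622 0.2632 0.0018] [252. 234.]
egg_cup 0.56 [ 0.3457 -0.2781  0.0022] [303. 350.]
disc_1 0.77 [ 0.6247 -0.2042  0.0119] [427. 301.]
disc_1 0.7 [ 0.6403 -0.0222  0.0162] [394. 261.]
disc_1 0.64 [ 0.6338 -0.1137  0.0157] [410. 279.]
disc_1 0.62 [0.6418 0.0649 0.0199] [380. 245.]
arch_handle 0.56 [ 0.6253 -0.2661  0.0202] [443. 313.]
wrist [0.6745 0.0671 0.3859]
0.85 [ 0.675  -0.      0.1847] [[-0.      1.     -0.0001]
 [ 0.     -0.0001 -1.    ]
 [-1.     -0.     -0.    ]] 0.09419233964035038
```

View pics/scene0.png

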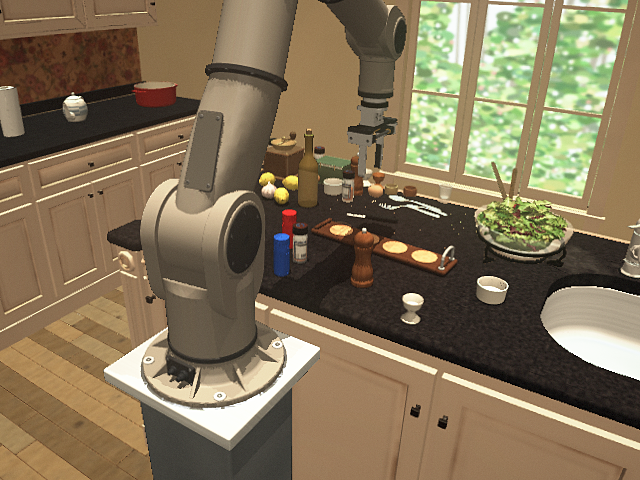

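View pics/side0.png

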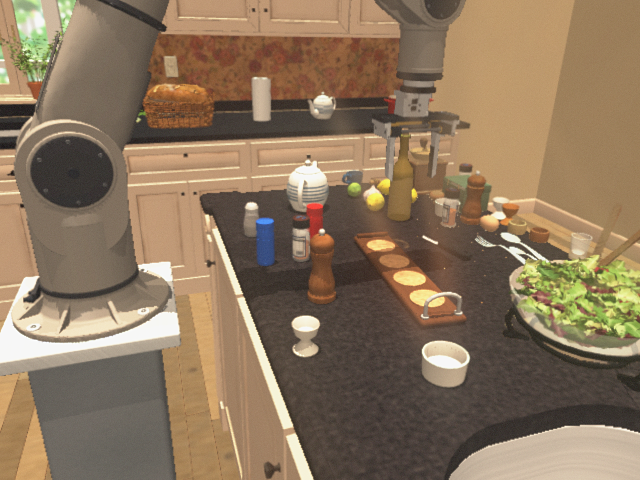

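View pics/wrist0.png

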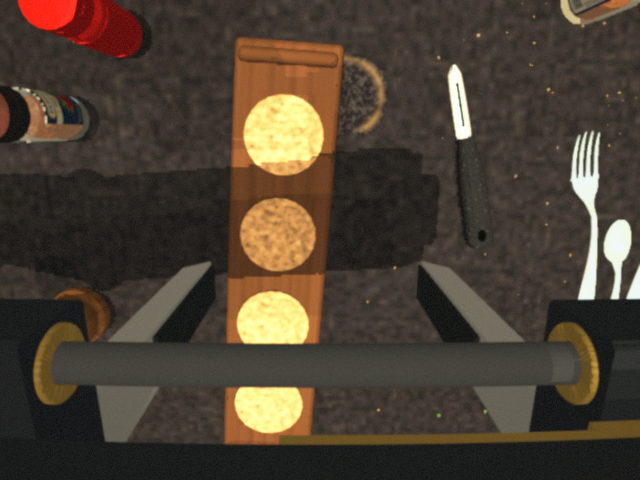

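Handle end is at y≈-0.27 (side px 443,300), so the mill goes on the disc at y≈-0.204, then jar, salt and egg cup toward +y. 

Candidates in the side view:
- **Mill:** front mill (321,270) against the decor mill at the far edge (474,200). The front one is between the robot and the tray.
- **Jar:** clear jar (301,240) against the blue (265,242) and red (315,220) ones. The clear one with a label and dark cap fits.
- **Salt:** grey shaker (251,220) against the far shaker (450,213). The front one fits.
- **Egg cup:** cup (305,335) against the ramekin (445,363). The waisted one fits.

Next I'll measure more closely and view a crop.

```bash
python3 - <<'E'
from h import *
np.set_printoptions(precision=4,suppress=True)
f=grab_frame("wrist")
for r in silhouettes("disc_1","wrist"):
    m=r["pixels"].astype(np.uint8);cs,_=cv2.findContours(m,cv2.RETR_EXTERNAL,cv2.CHAIN_APPROX_NONE);c=max(cs,key=cv2.contourArea)[:,0]
    P=np.array([atz(f,p,0.0185)[:2] for p in c]);A=np.c_[2*P,np.ones(len(P))];s=np.linalg.lstsq(A,(P**2).sum(1),rcond=None)[0]
    print("disc",r["confidence"],s[:2],np.sqrt(s[2]+s[:2]@s[:2]),c.mean(0))
for c in ["scene","side"]:
    f=grab_frame(c)
    for t in ["disc_1","pepper_mill","spice_jar","salt_shaker","egg_cup","teapot"]:
        for r in silhouettes(t,c):
            ys,xs=np.nonzero(r["pixels"]); 
            if t=="disc_1": print(c,t,atz(f,(xs.mean(),ys.mean()),.0185)[:2]);continue
            print(c,t,round(r["confidence"],2),"bbox",xs.min(),ys.min(),xs.max(),ys.max(),"base ray z0",atz(f,((xs.min()+xs.max())/2,ys.max()),0)[:2])
    if c=="side":
        save("crop1.png",f,(200,150,400,370),2.7); print(mark_of("teapot","side"), atz(f,(308,212),0))
E
```

```text
disc 0.95 [ 0.6388 -0.022 ] 0.03479603874032371 [277.4009 233.9953]
disc 0.86 [ 0.632  -0.1075] 0.031707292739117716 [272.1474 320.2842]
disc 0.84 [ 0.625  -0.2065] 0.03150713327399361 [267.9659 406.4773]
disc 0.84 [0.6457 0.0679] 0.034334925407250555 [283.1911 134.4222]
scene disc_1 [ 0.6301 -0.202 ]
scene disc_1 [0.6437 0.0653]
scene disc_1 [ 0.6356 -0.1115]
scene pepper_mill 0.88 bbox 350 229 373 287 base ray z0 [ 0.4149 -0.1198]
scene spice_jar 0.95 bbox 292 223 307 262 base ray z0 [0.4386 0.0794]
scene spice_jar 0.84 bbox 281 210 296 247 base ray z0 [0.4966 0.1541]
scene spice_jar 0.71 bbox 273 234 290 275 base ray z0 [0.3534 0.0799]
scene egg_cup 0.81 bbox 402 293 423 323 base ray z0 [ 0.3383 -0.2867]
scene teapot 0.67 bbox 401 292 423 323 base ray z0 [ 0.3377 -0.2857]
side disc_1 [ 0.6187 -0.1981]
side disc_1 [ 0.6311 -0.1154]
side disc_1 [0.6458 0.0666]
side disc_1 [ 0.638  -0.0243]
side pepper_mill 0.98 bbox 308 230 335 303 base ray z0 [ 0.4271 -0.1311]
side pepper_mill 0.5 bbox 367 240 394 251 base ray z0 [0.6496 0.0737]
side spice_jar 0.82 bbox 305 204 322 236 base ray z0 [0.5178 0.2131]
side spice_jar 0.73 bbox 292 214 309 261 base ray z0 [0.4415 0.0725]
side spice_jar 0.7 bbox 256 218 275 265 base ray z0 [0.3573 0.0741]
side salt_shaker 0.91 bbox 244 203 258 236 base ray z0 [0.3591 0.2577]
side salt_shaker 0.64 bbox 410 289 444 307 base ray z0 [ 0.6255 -0.2064]
side egg_cup 0.76 bbox 292 316 319 355 base ray z0 [ 0.3458 -0.2911]
side teapot 0.63 bbox 287 160 328 212 base ray z0 [0.5569 0.3981]
[{'xyz': [-0.0638, 0.1001, -1.5837], 'confidence': 0.75}] [0.5584 0.3977 0.    ]
```

View pics/crop1.png

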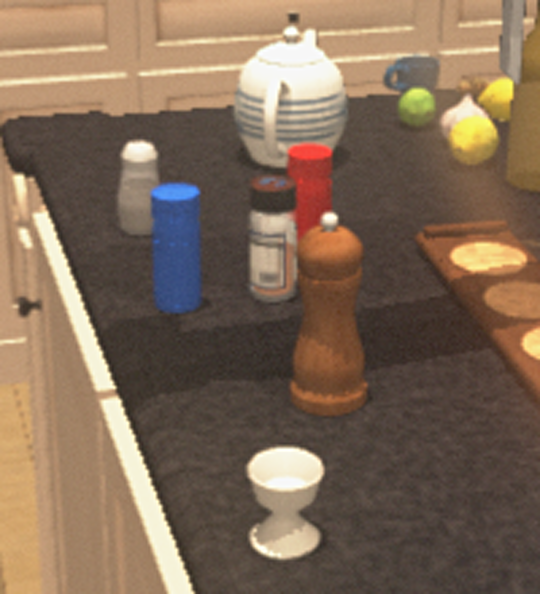

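The crop confirms all four: clear jar with the dark cap between blue and red, grey shaker at the left, front mill, and waisted cup. I'll move above the mill.

jog_arm --pt "0 0 0 -0.065 -0.238 0.108 0" --pt "0 0 0 -0.065 -0.238 0.108 0" --pt "0 0 0 -0.065 -0.238 0.108 0" --pt "0 0 0 -0.065 -0.238 0.108 0" --pt "0 0 0 -0.065 -0.238 0.108 0" --pt "0 0 0 -0.065 -0.238 0.108 0" --pt "0 0 0 -0.065 -0.238 0.108 0" --pt "0 0 0 -0.065 -0.238 0.108 0" --grip_force 15

```text
clock: 2.7
eef_pos: [0.4376, -0.1074, 0.2491]
tcp_rot: [[-0.001, 1.0, 0.001], [-0.0, 0.001, -1.0], [-1.0, -0.001, 0.0]]
ft_force: [0.1, -0.4, -0.6]
finger_gap: 0.0941
```

```bash
cat > look.py <<'E'
from h import *
import sys
np.set_printoptions(precision=4,suppress=True)
f=grab_frame("wrist");save(sys.argv[1],f)
o=get_obs();print(o["clock"],o["eef_pos"],o["ft_force"],o["finger_gap"]);print(o["tcp_rot"])
for t in sys.argv[2:]:
    for r in mark_of(t,"wrist"):
        p=w(f,r["xyz"]);print("mark",t,round(r["confidence"],2),p,proj(f,p)[0].round())
    for r in silhouettes(t,"wrist"):
        m=r["pixels"].astype(np.uint8);cs,_=cv2.findContours(m,cv2.RETR_EXTERNAL,cv2.CHAIN_APPROX_NONE);c=max(cs,key=cv2.contourArea)
        print("sil",t,round(r["confidence"],2),cv2.boundingRect(c),"ell",cv2.minEnclosingCircle(c))
print("camera",f["cam_to_world"])
E
python3 look.py w1.png pepper_mill; python3 - <<'E'
from h import *
f=grab_frame("side");print("bottle",atz(f,(400,216),0))
E
```

```text
2.75 [ 0.4375 -0.1075  0.2491] [0.3248 0.1533 0.1899] 0.09398411584059951
[[-0.0012  1.      0.001 ]
 [-0.0001  0.001  -1.    ]
 [-1.     -0.0012  0.0001]]
mark pepper_mill 0.77 [ 0.4349 -0.1103  0.0024] [314. 201.]
sil pepper_mill 0.87 (281, 174, 61, 75) ell ((312.5, 211.0), 37.75258255004883)
camera [[ 1.     -0.0018  0.001   0.4373]
 [ 0.0016  0.9737  0.2277 -0.0403]
 [-0.0014 -0.2277  0.9737  0.4503]
 [ 0.      0.      0.      1.    ]]
bottle [0.81108181 0.29220112 0.        ]
```

View pics/w1.png

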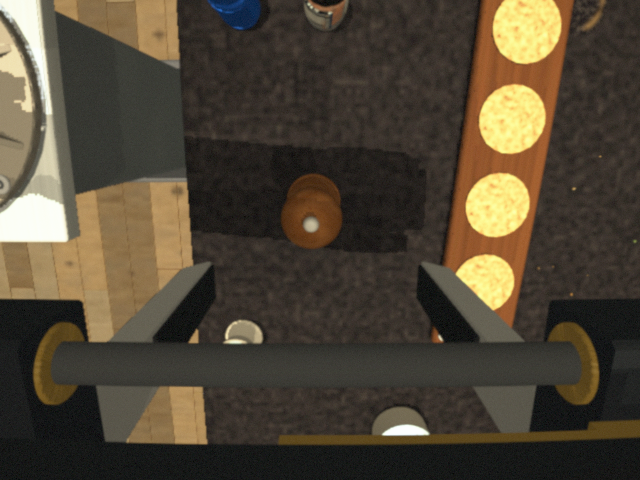

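The mill's knob is at (311,225) and all four discs are visible. I'll refine the mill and discs from here.

```bash
python3 - <<'E'
from h import *
np.set_printoptions(precision=4,suppress=True)
f=grab_frame("wrist")
print("knob",atz(f,(311,225),.146),"head",atz(f,(312,217.5),.122),"egg rim",atz(f,(242,334),.054),"jar",atz(f,(326,12),.105))
C=[]
for r in silhouettes("disc_1","wrist"):
    m=r["pixels"].astype(np.uint8);cs,_=cv2.findContours(m,cv2.RETR_EXTERNAL,cv2.CHAIN_APPROX_NONE);c=max(cs,key=cv2.contourArea)[:,0]
    P=np.array([atz(f,p,0.0185)[:2] for p in c]);A=np.c_[2*P,np.ones(len(P))];s=np.linalg.lstsq(A,(P**2).sum(1),rcond=None)[0]
    print("disc",r["confidence"],s[:2],np.sqrt(s[2]+s[:2]@s[:2]))
E
```

```text
knob [ 0.4329 -0.1069  0.146 ] head [ 0.4335 -0.1058  0.122 ] egg rim [ 0.3581 -0.2455  0.054 ] jar [0.4444 0.0546 0.105 ]
disc 0.97 [ 0.632  -0.1119] 0.034314979501246054
disc 0.97 [0.646  0.0657] 0.03322281945756292
disc 0.78 [ 0.6294 -0.1973] 0.030399749845101225
disc 0.74 [ 0.6392 -0.0216] 0.03490023410943156
disc 0.7 [0.446  0.0794] 0.018203398530680304
```

jog_arm --pt "0 0 0 0.05 -0.004 0 0" --pt "0 0 0 0.1 -0.004 0 0" --pt "0 0 0 0.13 -0.004 0 0" --pt "0 0 0 0.146 -0.004 0 0" --pt "0 0 0 0.146 -0.004 0 0" --pt "0 0 0 0.146 -0.004 0 0" --pt "0 0 0 0.146 -0.004 0 1" --pt "0 0 0 0.146 -0.004 0 1" --pt "0 0 0 0.146 -0.004 0 1" --pt "0 0 0 0.146 -0.004 0 1" --pt "0 0 0 0.146 -0.004 0 1" --pt "0 0 0 0.146 -0.004 0 1" --grip_force 25

```text
clock: 4.5
eef_pos: [0.4331, -0.108, 0.1037]
tcp_rot: [[0.0, 1.0, -0.0], [-0.0, -0.0, -1.0], [-1.0, 0.0, 0.0]]
ft_force: [0.5, -0.6, -0.8]
finger_gap: 0.0451
```

jog_arm --pt "0 0 0 0 0 0 1" --pt "0 0 0 0 0 0 1" --pt "0 0 0 -0.01 0 0 1" --pt "0 0 0 -0.01 0 0 1" --pt "0 0 0 -0.01 0 0 1"

```text
clock: 5.12
eef_pos: [0.4329, -0.108, 0.1138]
tcp_rot: [[0.0, 1.0, 0.0], [0.0, 0.0, -1.0], [-1.0, 0.0, -0.0]]
ft_force: [0.1, 0.2, -2.0]
finger_gap: 0.0454
```

```bash
python3 look.py w2.png pepper_mill; python3 - <<'E'
from h import *
f=grab_frame("side");save("s2.png",f,(230,170,430,330),4)
E
```

```text
5.175 [ 0.4329 -0.108   0.1136] [-0.562  -0.2124 -1.8504] 0.04510570970981412
[[-0.0001  1.     -0.    ]
 [-0.     -0.     -1.    ]
 [-1.     -0.0001  0.    ]]
mark pepper_mill 0.65 [ 0.4348 -0.1071  0.0127] [319. 226.]
sil pepper_mill 0.75 (265, 190, 102, 142) ell ((315.5, 260.5), 70.71430969238281)
camera [[ 1.     -0.0004  0.      0.4324]
 [ 0.0004  0.9738  0.2276 -0.0409]
 [-0.0001 -0.2276  0.9738  0.315 ]
 [ 0.      0.      0.      1.    ]]
```

View pics/s2.png

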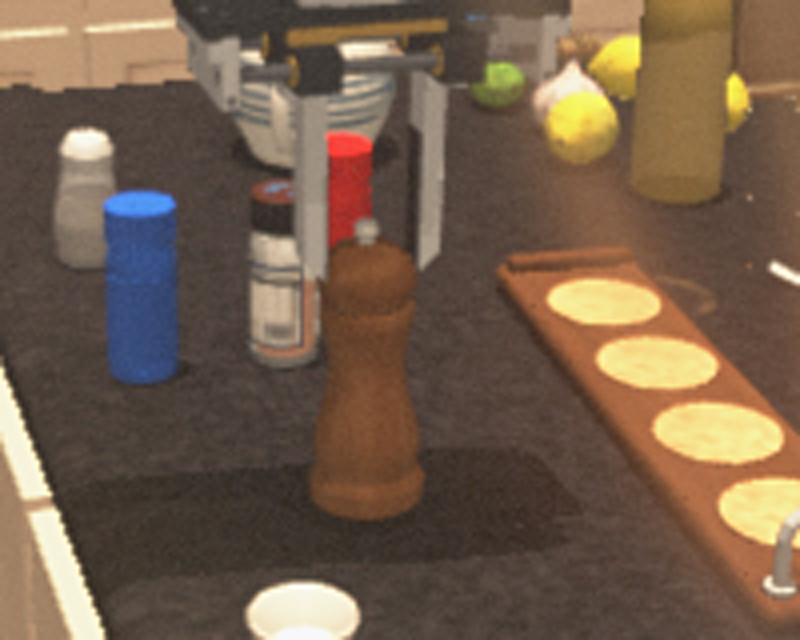

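View pics/w2.png

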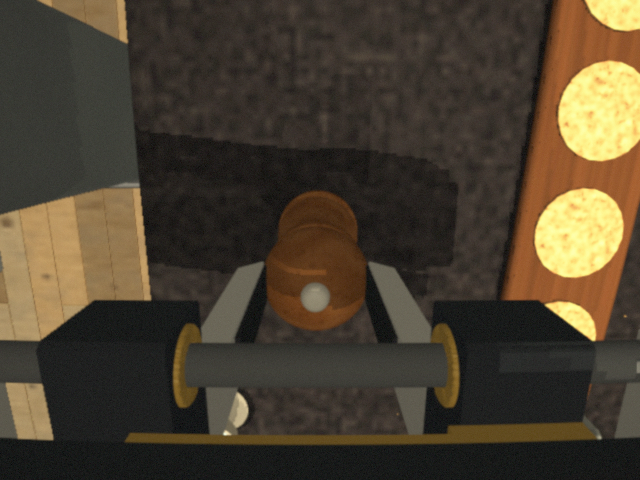

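```bash
python3 - <<'E'
from h import *
np.set_printoptions(precision=4,suppress=True)
f=grab_frame("wrist")
print("knob",atz(f,(315.5,296),.157),"head",atz(f,(316,277.5),.132))
print("proj TCP axis at z .157,.133,.114",proj(f,[[.4329,-.108,.157],[.4329,-.108,.133],[.4329,-.108,.114],[.4329-.0225,-.1,.114],[.4329+.0225,-.1,.114]]))
f2=grab_frame("side")
print(proj(f2,[[.433,-.108,.16],[.433,-.108,.01]]),(230+367/4,170+230/4),(230+367/4,170+500/4))
E
```

```text
knob [ 0.4322 -0.1051  0.157 ] head [ 0.4324 -0.1059  0.132 ]
proj TCP axis at z .157,.133,.114 [[317.1556 302.56  ]
 [317.0145 282.343 ]
 [316.9248 269.4975]
 [272.9314 254.5565]
 [360.9527 254.604 ]]
[[322.1588 224.946 ]
 [320.8207 292.9531]] (321.75, 227.5) (321.75, 295.0)
```

The mill is held upright, centred to about 2 mm. I'll carry it to the disc at the handle end.

jog_arm --pt "0 0 0 -0.025 0 0 1" --pt "0 0 0 -0.045 0.015 0.008 1" --pt "0 0 0 -0.045 0.045 0.023 1" --pt "0 0 0 -0.045 0.08 0.04 1" --pt "0 0 0 -0.045 0.115 0.058 1" --pt "0 0 0 -0.045 0.15 0.075 1" --pt "0 0 0 -0.045 0.175 0.088 1" --pt "0 0 0 -0.045 0.193 0.096 1" --pt "0 0 0 -0.045 0.193 0.096 1" --pt "0 0 0 -0.035 0.193 0.096 1" --pt "0 0 0 -0.025 0.193 0.096 1" --pt "0 0 0 -0.016 0.193 0.096 1" --pt "0 0 0 -0.016 0.193 0.096 1"

```text
clock: 7.05
eef_pos: [0.6253, -0.2038, 0.1287]
tcp_rot: [[-0.001, 1.0, 0.0], [0.0, 0.0, -1.0], [-1.0, -0.001, -0.0]]
ft_force: [-0.0, 0.0, -1.4]
finger_gap: 0.045
```

```bash
python3 look.py w3.png; python3 - <<'E'
from h import *
f=grab_frame("side");save("s3.png",f,(330,180,490,340),3.7)
E
```

```text
7.1 [ 0.6257 -0.2039  0.1294] [-0.3053 -0.117  -2.0613] 0.04541280052185475
[[-0.0007  1.      0.    ]
 [ 0.0002  0.     -1.    ]
 [-1.     -0.0007 -0.0002]]
camera [[ 1.     -0.0009  0.0016  0.6251]
 [ 0.0005  0.9738  0.2273 -0.1367]
 [-0.0017 -0.2273  0.9738  0.3299]
 [ 0.      0.      0.      1.    ]]
```

View pics/s3.png

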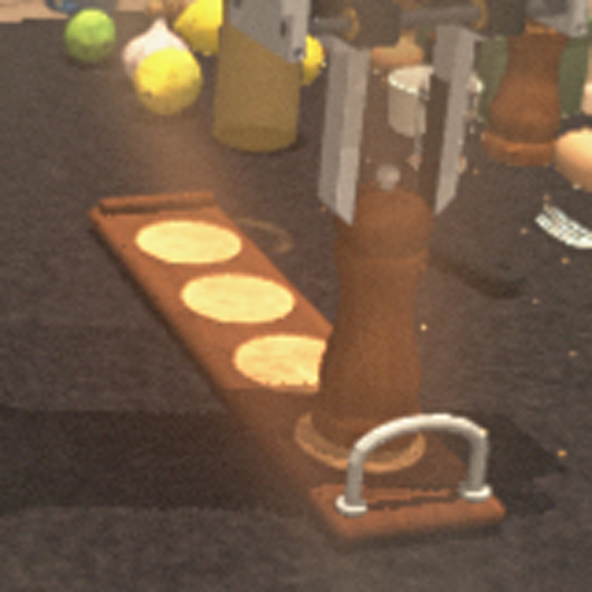

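View pics/w3.png

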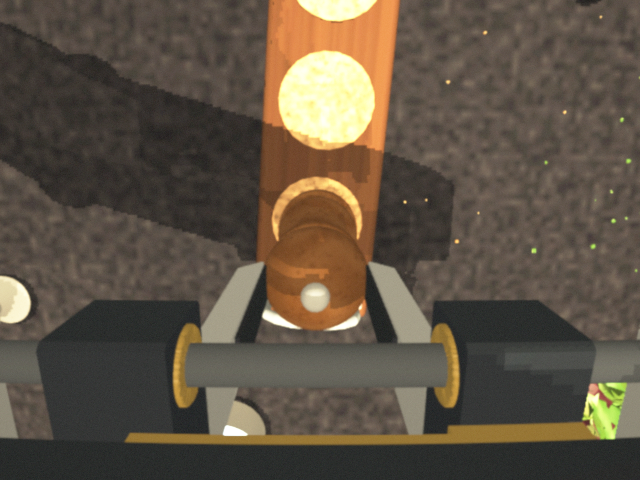

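jog_arm --pt "0 0 0 0.003 -0.001 0 1" --pt "0 0 0 0.005 -0.001 0 1" --pt "0 0 0 0.006 -0.001 0 1" --pt "0 0 0 0.006 -0.001 0 1" --pt "0 0 0 0.006 -0.001 0 1"

```text
clock: 7.78
eef_pos: [0.625, -0.2041, 0.1237]
tcp_rot: [[0.0, 1.0, -0.0], [-0.0, -0.0, -1.0], [-1.0, 0.0, 0.0]]
ft_force: [-0.4, 0.0, -2.1]
finger_gap: 0.045
```

```bash
python3 look.py w4.png; python3 - <<'E'
from h import *
f=grab_frame("side");save("s4.png",f,(370,260,470,330),8)
f=grab_frame("wrist");save("w4c.png",f,(230,150,410,330),3.3)
E
```

```text
7.825 [ 0.625  -0.2041  0.1237] [-0.6326 -0.6662 -1.6221] 0.04474029912129501
[[-0.      1.     -0.0001]
 [-0.     -0.0001 -1.    ]
 [-1.     -0.      0.    ]]
camera [[ 1.     -0.0004  0.0001  0.6245]
 [ 0.0004  0.9737  0.2277 -0.1369]
 [-0.0002 -0.2277  0.9737  0.3249]
 [ 0.      0.      0.      1.    ]]
```

View pics/s4.png

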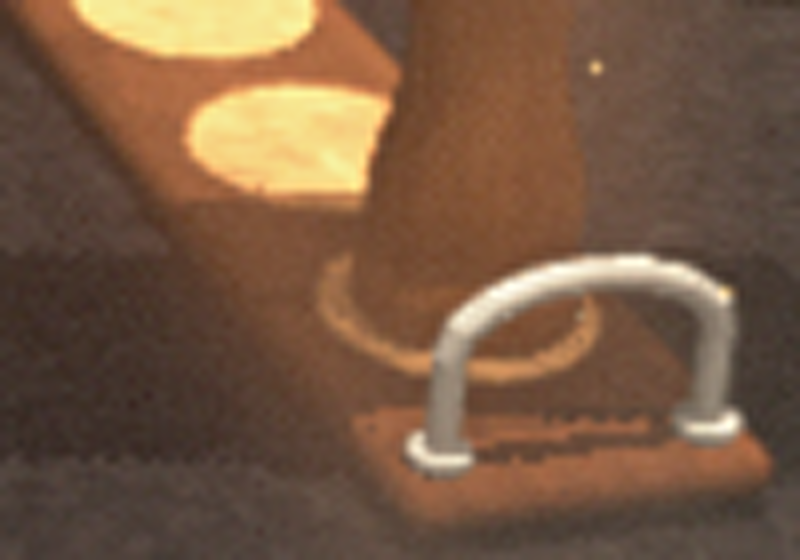

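View pics/w4c.png

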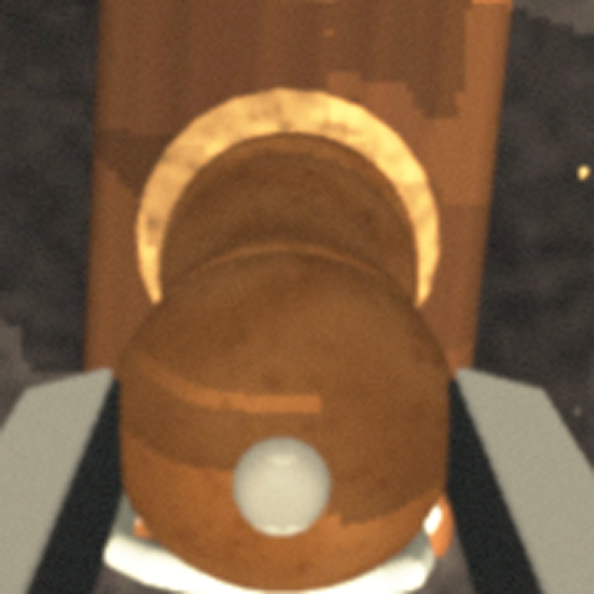

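jog_arm --pt "0 0 0 0 -0.001 -0.002 1" --pt "0 0 0 0.002 -0.001 -0.002 1" --pt "0 0 0 0.002 -0.001 -0.002 1" --pt "0 0 0 0.003 -0.001 -0.002 1" --pt "0 0 0 0.003 -0.001 -0.002 1"

```text
clock: 8.55
eef_pos: [0.625, -0.2019, 0.1225]
tcp_rot: [[0.002, 1.0, 0.0], [0.0, 0.0, -1.0], [-1.0, 0.002, -0.0]]
ft_force: [-3.8, 3.2, 18.0]
finger_gap: 0.0451
```

Contact. Easing off, opening and lifting clear.

jog_arm --pt "0 0 0 -0.001 0 0 1" --pt "0 0 0 -0.001 0 0 1" --pt "0 0 0 -0.001 0 0 0" --pt "0 0 0 -0.001 0 0 0" --pt "0 0 0 -0.001 0 0 0" --pt "0 0 0 -0.001 0 0 0" --pt "0 0 0 -0.05 0 0 0" --pt "0 0 0 -0.1 0 0 0" --pt "0 0 0 -0.13 0 0 0" --pt "0 0 0 -0.13 0 0 0"

```text
clock: 9.8
eef_pos: [0.6251, -0.2024, 0.2533]
tcp_rot: [[0.004, 1.0, -0.0], [-0.001, -0.0, -1.0], [-1.0, 0.004, 0.001]]
ft_force: [-0.3, -0.5, -0.7]
finger_gap: 0.0943
```

```bash
python3 look.py w5.png pepper_mill;python3 - <<'E'
from h import *
f=grab_frame("side");save("s5.png",f,(370,180,490,330),4)
E
```

```text
9.85 [ 0.6243 -0.2021  0.2514] [ 0.5246 -0.4056 -0.4956] 0.09411699894942015
[[ 0.0015  1.     -0.0001]
 [-0.0002 -0.0001 -1.    ]
 [-1.      0.0015  0.0002]]
mark pepper_mill 0.62 [ 0.6261 -0.2024  0.0207] [316. 200.]
sil pepper_mill 0.73 (282, 172, 65, 80) ell ((316.0, 211.5), 39.613861083984375)
camera [[ 1.      0.0006 -0.0037  0.6238]
 [ 0.0003  0.9736  0.2284 -0.1352]
 [ 0.0037 -0.2284  0.9736  0.4544]
 [ 0.      0.      0.      1.    ]]
```

View pics/w5.png

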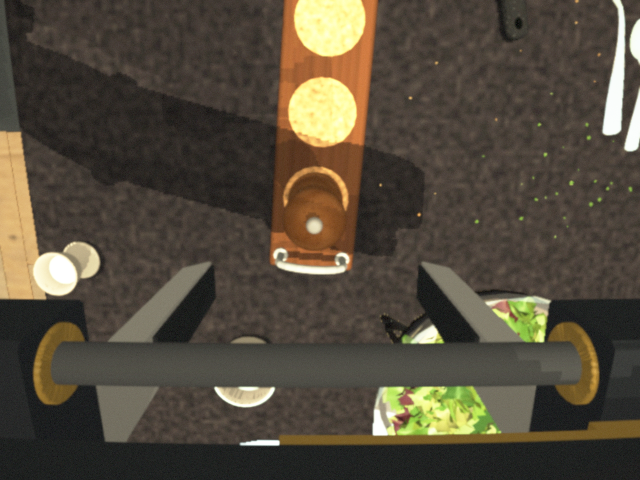

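View pics/s5.png

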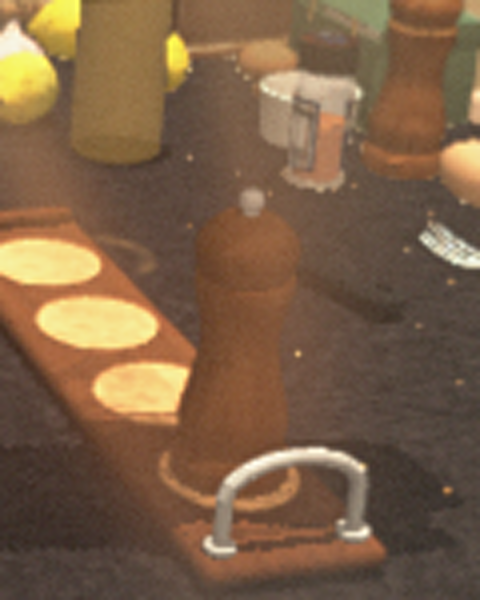

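The mill stands centred: the wrist ring is even around it at (316,195) and the mark is (0.626,-0.202). Next is the jar. I'll turn the jaws 65° so the fingers go between the blue and red look-alikes.

jog_arm --pt "1.134 0 0 0.02 -0.179 -0.289 0" --pt "1.134 0 0 0.02 -0.179 -0.289 0" --pt "1.134 0 0 0.02 -0.179 -0.289 0" --pt "1.134 0 0 0.02 -0.179 -0.289 0" --pt "1.134 0 0 0.02 -0.179 -0.289 0" --pt "1.134 0 0 0.02 -0.179 -0.289 0" --pt "1.134 0 0 0.02 -0.179 -0.289 0" --pt "1.134 0 0 0.02 -0.179 -0.289 0" --pt "1.134 0 0 0.02 -0.179 -0.289 0" --pt "1.134 0 0 0.02 -0.179 -0.289 0"

```text
clock: 11.25
eef_pos: [0.4453, 0.0862, 0.2305]
tcp_rot: [[-0.0, 0.424, -0.906], [-0.0, -0.906, -0.424], [-1.0, -0.0, 0.0]]
ft_force: [0.3, 0.5, 0.2]
finger_gap: 0.0942
```

```bash
python3 look.py w6.png spice_jar
```

```text
11.3 [0.4452 0.0863 0.2305] [0.122  0.4165 0.587 ] 0.09406368468136801
[[-0.0004  0.4232 -0.906 ]
 [-0.0002 -0.906  -0.4232]
 [-1.      0.      0.0004]]
mark spice_jar 0.91 [0.5039 0.158  0.0003] [278. 118.]
mark spice_jar 0.84 [ 0.36    0.0911 -0.001 ] [281. 266.]
mark spice_jar 0.58 [0.4416 0.0849 0.005 ] [317. 203.]
sil spice_jar 0.91 (295, 182, 49, 61) ell ((317.5, 211.9166717529297), 30.418140411376953)
sil spice_jar 0.66 (252, 252, 52, 77) ell ((279.0, 290.0), 39.29386520385742)
sil spice_jar 0.57 (240, 90, 59, 54) ell ((269.22698974609375, 117.11154174804688), 29.36947250366211)
camera [[ 0.4239  0.8817  0.2071  0.5043]
 [-0.9057  0.4128  0.0966  0.1155]
 [-0.0004 -0.2285  0.9735  0.4316]
 [ 0.      0.      0.      1.    ]]
```

View pics/w6.png

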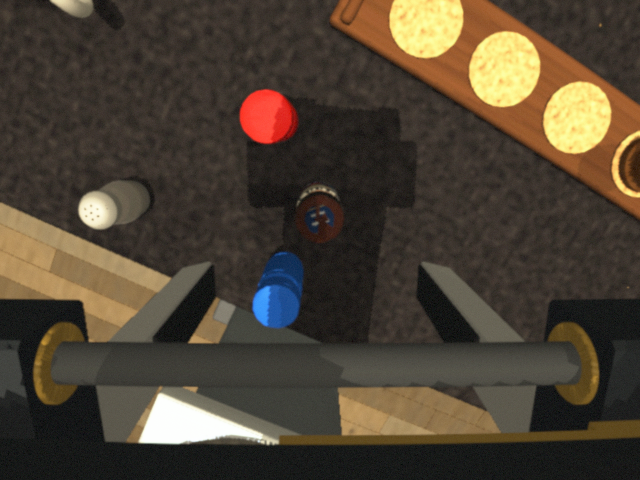

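The jar's cap is at (319,218), blue at (276,307), red at (268,117), and the salt shaker top at (98,210).

```bash
python3 - <<'E'
from h import *
np.set_printoptions(precision=4,suppress=True)
f=grab_frame("wrist")
P=atz(f,(319,218),.105);print("jar",P,"blue",atz(f,(276,308),.105),"red",atz(f,(268,117),.105),"salt",atz(f,(98,210),.085))
o=get_obs();R=o["tcp_rot"]
for nm,Q in [("jar",P),("blue",atz(f,(276,308),.105)),("red",atz(f,(268,117),.105))]:
    print(nm,R.T@(np.r_[Q[:2],0]-np.r_[o["eef_pos"][:2],0]))
E
```

```text
jar [0.446  0.0858 0.105 ] blue [0.3589 0.0858 0.105 ] red [0.5014 0.1554 0.105 ] salt [0.3673 0.2619 0.085 ]
jar [-0.      0.0012 -0.0004]
blue [ 0.     -0.0356  0.0785]
red [-0.     -0.0384 -0.0801]
```

jog_arm --pt "0 0 0 0.06 0.001 0 0" --pt "0 0 0 0.115 0.001 0 0" --pt "0 0 0 0.155 0.001 0 0" --pt "0 0 0 0.18 0.001 0 0" --pt "0 0 0 0.19 0.001 0 0" --pt "0 0 0 0.19 0.001 0 0" --pt "0 0 0 0.19 0.001 0 1" --pt "0 0 0 0.19 0.001 0 1" --pt "0 0 0 0.19 0.001 0 1" --pt "0 0 0 0.19 0.001 0 1" --pt "0 0 0 0.19 0.001 0 1" --pt "0 0 0 0.19 0.001 0 1" --pt "0 0 0 0.165 0.001 0 1" --pt "0 0 0 0.15 0.001 0 1" --pt "0 0 0 0.15 0.001 0 1" --grip_force 20

```text
clock: 13.32
eef_pos: [0.4461, 0.0864, 0.0815]
tcp_rot: [[0.002, 0.423, -0.906], [0.001, -0.906, -0.423], [-1.0, 0.0, -0.002]]
ft_force: [0.3, -0.2, -2.0]
finger_gap: 0.0405
```

```bash
python3 look.py w7.png spice_jar;python3 - <<'E'
from h import *
f=grab_frame("side");save("s7.png",f,(220,130,400,300),3.5)
E
```

```text
13.375 [0.4456 0.0862 0.0808] [-0.3903  0.0367 -1.296 ] 0.040591136144480205
[[ 0.0009  0.423  -0.9061]
 [ 0.0004 -0.9061 -0.423 ]
 [-1.      0.     -0.001 ]]
mark spice_jar 0.83 [0.5046 0.1574 0.0031] [258. 109.]
sil spice_jar 0.79 (232, 387, 60, 48) ell ((261.5, 412.0), 36.800235748291016)
sil spice_jar 0.78 (175, 51, 113, 100) ell ((231.825439453125, 102.69526672363281), 58.00341033935547)
sil spice_jar 0.73 (259, 216, 112, 128) ell ((314.0, 288.1309509277344), 72.82093048095703)
camera [[ 0.4234  0.8825  0.2049  0.5047]
 [-0.9059  0.4125  0.0955  0.1154]
 [-0.0003 -0.2261  0.9741  0.2828]
 [ 0.      0.      0.      1.    ]]
```

View pics/w7.png

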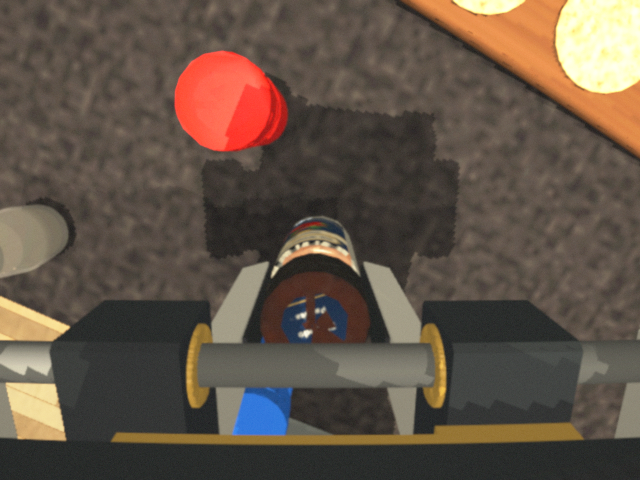

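View pics/s7.png

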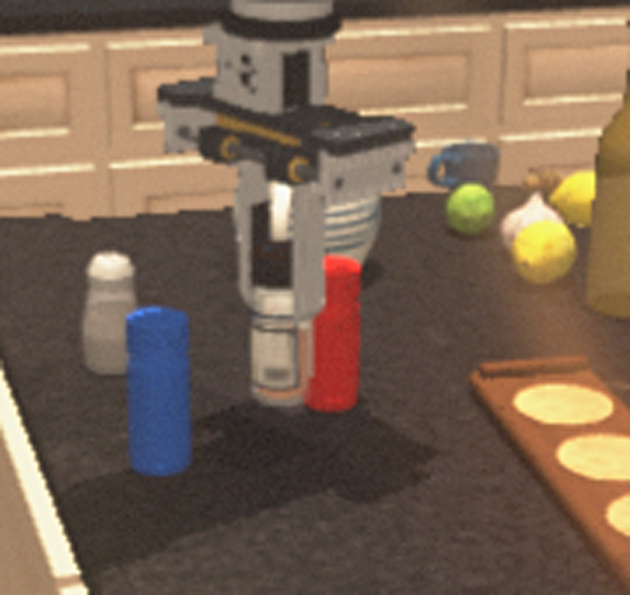

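jog_arm --pt "0 0 0 -0.045 0 0 1" --pt "0 0 0 -0.085 0 0 1" --pt "-0.15 0 0 -0.085 0.035 -0.012 1" --pt "-0.3 0 0 -0.085 0.075 -0.025 1" --pt "-0.45 0 0 -0.085 0.12 -0.04 1" --pt "-0.6 0 0 -0.085 0.165 -0.054 1" --pt "-0.75 0 0 -0.085 0.205 -0.068 1" --pt "-0.9 0 0 -0.085 0.238 -0.078 1" --pt "-1.05 0 0 -0.085 0.258 -0.085 1" --pt "-1.134 0 0 -0.085 0.258 -0.085 1" --pt "-1.134 0 0 -0.07 0.258 -0.085 1" --pt "-1.134 0 0 -0.04 0.258 -0.085 1" --pt "-1.134 0 0 -0.01 0.258 -0.085 1" --pt "-1.134 0 0 0.01 0.258 -0.085 1" --pt "-1.134 0 0 0.01 0.258 -0.085 1"

```text
clock: 15.4
eef_pos: [0.6303, -0.1114, 0.0688]
tcp_rot: [[-0.003, 1.0, -0.001], [0.0, -0.001, -1.0], [-1.0, -0.003, -0.0]]
ft_force: [0.2, -0.1, -1.5]
finger_gap: 0.0406
```

```bash
python3 look.py w8.png;python3 - <<'E'
from h import *
f=grab_frame("side");save("s8.png",f,(340,180,480,320),4)
E
```

```text
15.45 [ 0.6312 -0.1115  0.0702] [-0.5277 -0.4516 -1.9189] 0.040824240924751974
[[-0.0012  1.     -0.0005]
 [ 0.0001 -0.0005 -1.    ]
 [-1.     -0.0012 -0.0001]]
camera [[ 1.     -0.0006  0.0034  0.6305]
 [-0.0002  0.9738  0.2274 -0.0443]
 [-0.0034 -0.2274  0.9738  0.27  ]
 [ 0.      0.      0.      1.    ]]
```

View pics/w8.png

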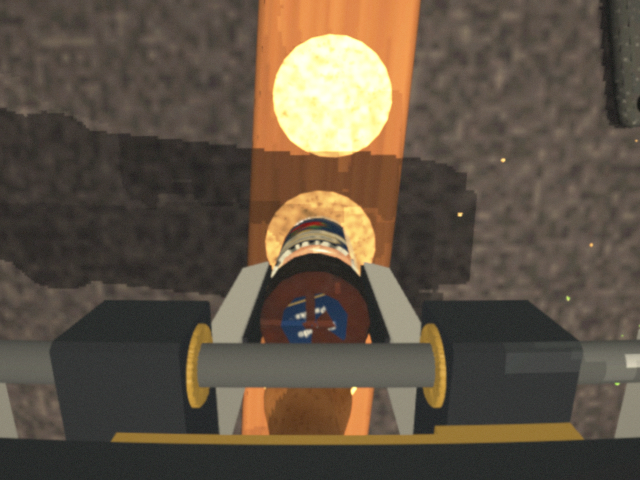

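View pics/s8.png

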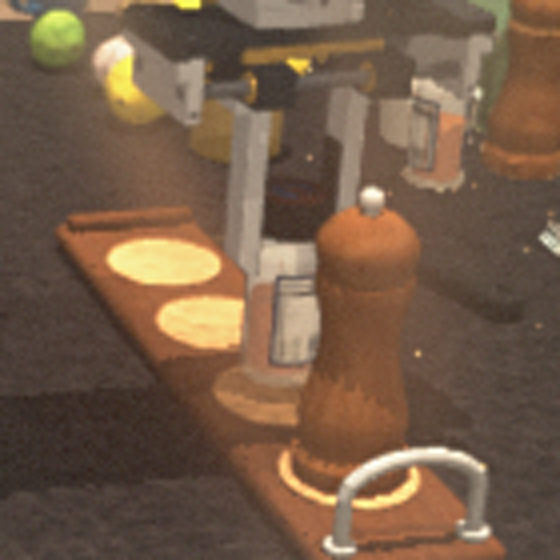

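```bash
python3 - <<'E'
from h import *
f=grab_frame("wrist")
print("jar base back", atz(f,(316,217),.03),"disc top edge",atz(f,(320,191),.019))
E
```

```text
jar base back [ 0.63149285 -0.09234609  0.03      ] disc top edge [ 0.63398775 -0.07803649  0.019     ]
```

jog_arm --pt "0 0 0 0.004 0.002 0 1" --pt "0 0 0 0.007 0.002 0 1" --pt "0 0 0 0.009 0.002 0 1" --pt "0 0 0 0.01 0.002 0 1" --pt "0 0 0 0.01 0.002 0 1"

```text
clock: 16.18
eef_pos: [0.6335, -0.1117, 0.0606]
tcp_rot: [[-0.0, 1.0, -0.0], [0.0, -0.0, -1.0], [-1.0, -0.0, -0.0]]
ft_force: [-0.5, -0.1, -0.8]
finger_gap: 0.0405
```

jog_arm --pt "0 0 0 0.001 0 0 1" --pt "0 0 0 0.001 0 0 1" --pt "0 0 0 0.0015 0 0 1" --pt "0 0 0 0.0015 0 0 1"

```text
clock: 16.68
eef_pos: [0.634, -0.1118, 0.0595]
tcp_rot: [[0.001, 1.0, -0.0], [-0.0, -0.0, -1.0], [-1.0, 0.001, 0.0]]
ft_force: [0.5, 0.1, 5.0]
finger_gap: 0.0403
```

jog_arm --pt "0 0 0 -0.0005 0 0 0" --pt "0 0 0 -0.0005 0 0 0" --pt "0 0 0 -0.0005 0 0 0" --pt "0 0 0 -0.0005 0 0 0" --pt "0 0 0 -0.0005 0 0 0" --pt "0 0 0 -0.05 0 0 0" --pt "0 0 0 -0.1 0 0 0" --pt "0 0 0 -0.15 0 0 0" --pt "0 0 0 -0.18 0 0 0" --pt "0 0 0 -0.18 0 0 0"

```text
clock: 17.92
eef_pos: [0.6347, -0.1119, 0.2418]
tcp_rot: [[0.004, 1.0, -0.0], [-0.0, -0.0, -1.0], [-1.0, 0.004, 0.0]]
ft_force: [-0.4, 0.7, 0.0]
finger_gap: 0.0943
```

```bash
python3 look.py w9.png spice_jar
```

```text
17.975 [ 0.6339 -0.1118  0.24  ] [ 0.0764  0.2042 -0.8671] 0.09420282722634142
[[ 0.0016  1.     -0.0001]
 [-0.     -0.0001 -1.    ]
 [-1.      0.0016  0.    ]]
mark spice_jar 0.96 [ 0.6329 -0.1118  0.0214] [314. 202.]
mark spice_jar 0.83 [0.3604 0.0899 0.0022] [45.  3.]
sil spice_jar 0.93 (0, 0, 64, 27) ell ((31.5, 6.5), 32.16374206542969)
sil spice_jar 0.92 (290, 182, 50, 63) ell ((314.5, 213.14515686035156), 31.34130859375)
camera [[ 1.      0.0006 -0.0038  0.6334]
 [ 0.0003  0.9737  0.2279 -0.0448]
 [ 0.0039 -0.2279  0.9737  0.443 ]
 [ 0.      0.      0.      1.    ]]
```

View pics/w9.png

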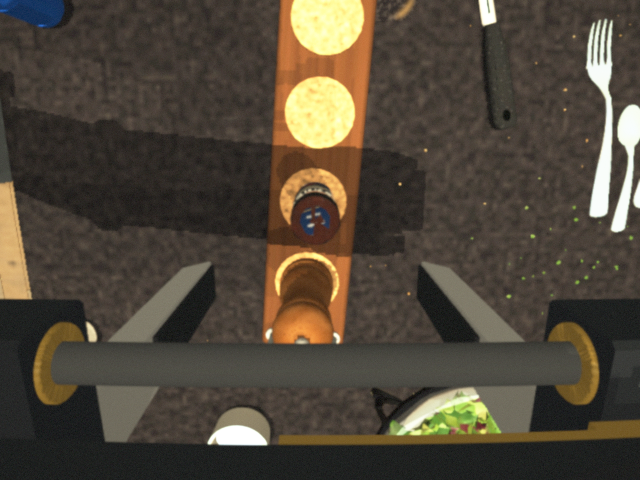

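The jar is centred on the second disc. Next, the salt shaker.

jog_arm --pt "0 0 0 0.02 -0.27 -0.375 0" --pt "0 0 0 0.02 -0.27 -0.375 0" --pt "0 0 0 0.02 -0.27 -0.375 0" --pt "0 0 0 0.02 -0.27 -0.375 0" --pt "0 0 0 0.02 -0.27 -0.375 0" --pt "0 0 0 0.02 -0.27 -0.375 0" --pt "0 0 0 0.02 -0.27 -0.375 0" --pt "0 0 0 0.02 -0.27 -0.375 0" --pt "0 0 0 0.02 -0.27 -0.375 0" --pt "0 0 0 0.02 -0.27 -0.375 0" --pt "0 0 0 0.02 -0.27 -0.375 0"

```text
clock: 19.45
eef_pos: [0.3641, 0.2623, 0.2189]
tcp_rot: [[-0.0, 1.0, -0.002], [-0.0, -0.002, -1.0], [-1.0, -0.0, 0.0]]
ft_force: [-0.1, 0.2, 0.2]
finger_gap: 0.0936
```

```bash
python3 look.py w10.png salt_shaker
```

```text
19.5 [0.3641 0.2624 0.219 ] [ 0.1314 -0.5636 -0.2913] 0.0939278410898002
[[-0.0003  1.     -0.0017]
 [-0.0002 -0.0017 -1.    ]
 [-1.     -0.0003  0.0003]]
mark salt_shaker 0.64 [ 0.3662  0.2652 -0.001 ] [318. 199.]
camera [[ 1.      0.0012  0.001   0.3638]
 [-0.0014  0.9737  0.228   0.3295]
 [-0.0008 -0.228   0.9737  0.42  ]
 [ 0.      0.      0.      1.    ]]
```

View pics/w10.png

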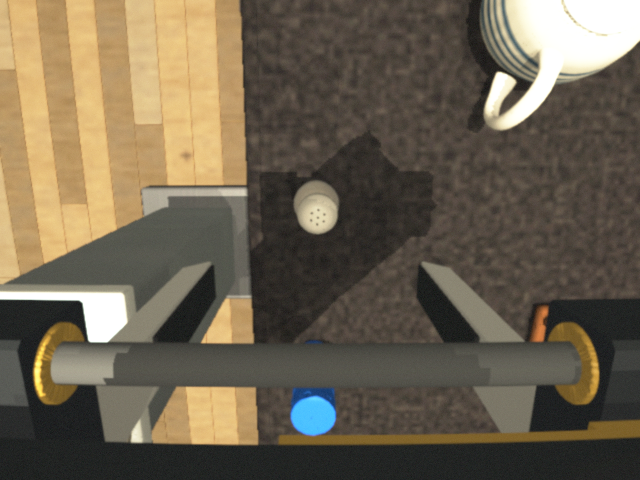

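```bash
python3 - <<'E'
from h import *
f=grab_frame("wrist")
print(atz(f,(317.5,214),.088),atz(f,(316.5,203),.055),"handle",atz(f,(500,125),.08), "edge",atz(f,(248,250),0))
E
```

```text
[0.36480966 0.26688183 0.088     ] [0.36403113 0.27073313 0.055     ] handle [0.51380611 0.33932846 0.08      ] edge [0.2908916  0.21117476 0.        ]
```

jog_arm --pt "0 0 0 0.06 0 -0.003 0" --pt "0 0 0 0.115 0 -0.003 0" --pt "0 0 0 0.155 0 -0.003 0" --pt "0 0 0 0.18 0 -0.003 0" --pt "0 0 0 0.191 0 -0.003 0" --pt "0 0 0 0.191 0 -0.003 0" --pt "0 0 0 0.191 0 -0.003 1" --pt "0 0 0 0.191 0 -0.003 1" --pt "0 0 0 0.191 0 -0.003 1" --pt "0 0 0 0.191 0 -0.003 1" --pt "0 0 0 0.191 0 -0.003 1" --pt "0 0 0 0.191 0 -0.003 1" --pt "0 0 0 0.165 0 -0.003 1" --pt "0 0 0 0.15 0 -0.003 1" --pt "0 0 0 0.15 0 -0.003 1"

```text
clock: 21.52
eef_pos: [0.3642, 0.2667, 0.07]
tcp_rot: [[0.002, 1.0, -0.0], [0.001, -0.0, -1.0], [-1.0, 0.002, -0.001]]
ft_force: [0.9, 0.5, -1.7]
finger_gap: 0.0355
```

```bash
python3 look.py w11.png salt_shaker;python3 - <<'E'
from h import *
f=grab_frame("side");save("s11.png",f,(190,120,350,270),3.8)
f=grab_frame("wrist")
o=get_obs();p=o["eef_pos"];print(proj(f,[p+[0,0,.09-.028],p+[0,0,.055-.028]]))
E
```

```text
21.575 [0.3638 0.2664 0.0693] [-0.47    0.5532 -1.2644] 0.03496247665249211
[[ 0.0008  1.     -0.0002]
 [ 0.0005 -0.0002 -1.    ]
 [-1.      0.0008 -0.0005]]
mark salt_shaker 0.8 [0.365  0.2678 0.0406] [318. 252.]
sil salt_shaker 0.6 (272, 223, 85, 121) ell ((313.9534606933594, 284.9862976074219), 62.643062591552734)
camera [[ 1.      0.0001 -0.0014  0.3634]
 [ 0.0002  0.974   0.2265  0.3335]
 [ 0.0014 -0.2265  0.974   0.2712]
 [ 0.      0.      0.      1.    ]]
[[316.92059174 322.45055029]
 [316.78558877 288.12774273]]
```

View pics/w11.png

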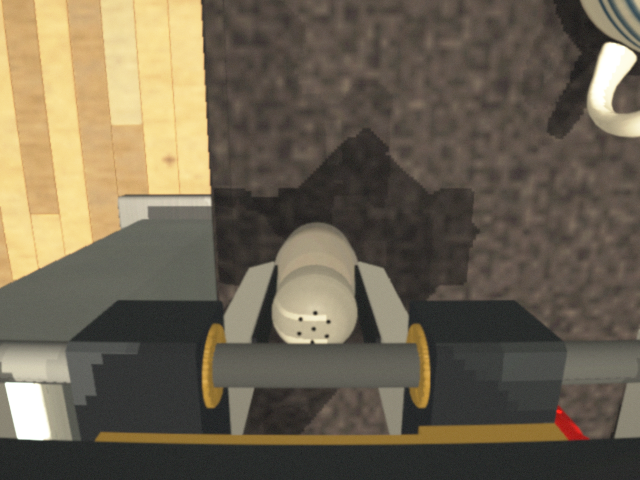

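View pics/s11.png

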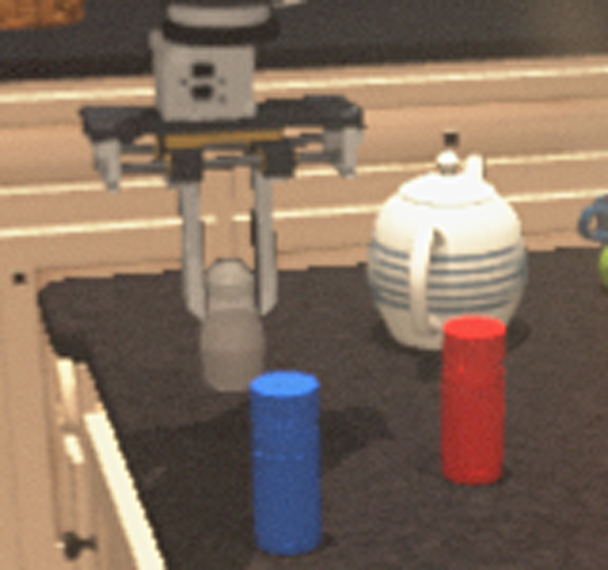

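The opening reads 35 mm where 44 was expected, so the shaker may have slid down in the jaws. Measuring its base height.

```bash
python3 - <<'E'
from h import *
np.set_printoptions(precision=3,suppress=True)
f=grab_frame("side")
save("s12.png",f,(220,170,290,240),8)
p=get_obs()["eef_pos"]
q=np.array([[p[0],p[1],z] for z in (0,.01,.02,.03,.04,.05,.07,.09,.11,.13)])
print(p,proj(f,q), (proj(f,q)-[220,170])*8)
E
```

```text
[0.363 0.266 0.069] [[251.948 234.687]
 [251.82  231.191]
 [251.69  227.675]
 [251.559 224.139]
 [251.427 220.582]
 [251.294 217.006]
 [251.026 209.79 ]
 [250.753 202.49 ]
 [250.476 195.104]
 [250.194 187.63 ]] [[255.587 517.497]
 [254.556 489.527]
 [253.518 461.399]
 [252.471 433.11 ]
 [251.417 404.66 ]
 [250.354 376.046]
 [248.205 318.321]
 [246.022 259.921]
 [243.804 200.832]
 [241.552 141.039]]
```

View pics/s12.png

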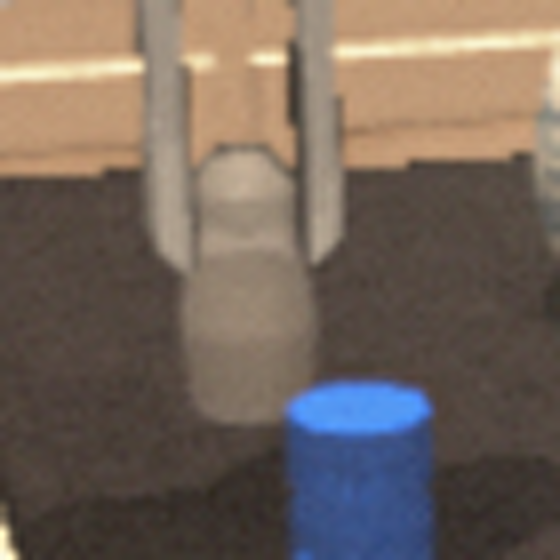

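The base is at about z=0.04, so it didn't slip. The pads are just on the cap, higher than planned. It hangs straight, so I'll carry it over.

jog_arm --pt "0 0 0 -0.04 0 0 1" --pt "0 0 0 -0.08 0 0 1" --pt "0 0 0 -0.09 0.015 0.016 1" --pt "0 0 0 -0.09 0.045 0.047 1" --pt "0 0 0 -0.09 0.08 0.084 1" --pt "0 0 0 -0.09 0.115 0.121 1" --pt "0 0 0 -0.09 0.15 0.158 1" --pt "0 0 0 -0.09 0.185 0.195 1" --pt "0 0 0 -0.09 0.22 0.232 1" --pt "0 0 0 -0.09 0.25 0.264 1" --pt "0 0 0 -0.09 0.268 0.282 1" --pt "0 0 0 -0.09 0.275 0.29 1" --pt "0 0 0 -0.06 0.275 0.29 1" --pt "0 0 0 -0.03 0.275 0.29 1" --pt "0 0 0 -0.005 0.275 0.29 1" --pt "0 0 0 0.008 0.275 0.29 1" --pt "0 0 0 0.008 0.275 0.29 1"

```text
clock: 23.95
eef_pos: [0.6379, -0.0233, 0.0606]
tcp_rot: [[-0.002, 1.0, 0.001], [0.0, 0.001, -1.0], [-1.0, -0.002, -0.0]]
ft_force: [1.1, -0.0, 0.7]
finger_gap: 0.0351
```

```bash
python3 look.py w13.png salt_shaker;python3 - <<'E'
from h import *
f=grab_frame("side");save("s13.png",f,(340,180,480,320),4)
E
```

```text
24.0 [ 0.6386 -0.0234  0.0615] [ 0.3013  0.3288 -1.0759] 0.03555881439412777
[[-0.0001  1.      0.0003]
 [ 0.0001  0.0003 -1.    ]
 [-1.     -0.0001 -0.0001]]
mark salt_shaker 0.7 [ 0.6405 -0.0207  0.0314] [321. 249.]
sil salt_shaker 0.67 (272, 222, 86, 122) ell ((314.0, 284.88751220703125), 63.173187255859375)
sil salt_shaker 0.67 (271, 28, 122, 127) ell ((330.80810546875, 91.01416015625), 63.853782653808594)
camera [[ 1.     -0.0013  0.0015  0.6377]
 [ 0.001   0.9738  0.2276  0.0438]
 [-0.0017 -0.2276  0.9738  0.2618]
 [ 0.      0.      0.      1.    ]]
```

View pics/w13.png

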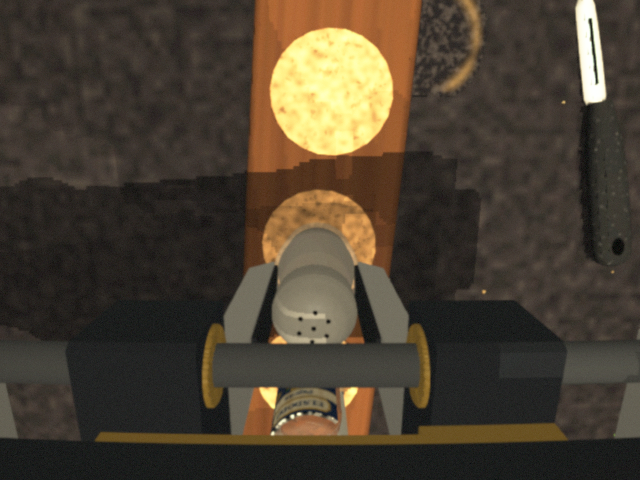

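View pics/s13.png

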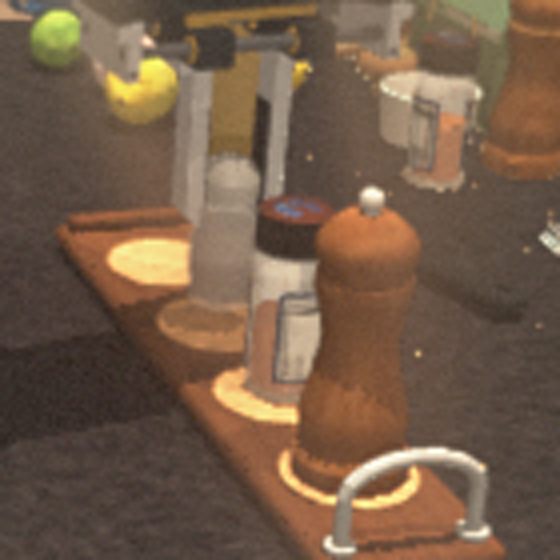

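```bash
python3 - <<'E'
from h import *
f=grab_frame("wrist")
for z in (.033,.06,.09): print(z,atz(f,(317,227),z))
print(atz(f,(319,190),.019))
E
```

```text
0.033 [ 0.63940002 -0.00781649  0.033     ]
0.06 [ 0.63927919 -0.00181298  0.06      ]
0.09 [0.63914495 0.0048576  0.09      ]
[0.64063733 0.01181309 0.019     ]
```

jog_arm --pt "0 0 0 0.005 0.001 0 1" --pt "0 0 0 0.009 0.001 0 1" --pt "0 0 0 0.011 0.001 0 1" --pt "0 0 0 0.012 0.001 0 1" --pt "0 0 0 0.012 0.001 0 1"

```text
clock: 24.82
eef_pos: [0.6395, -0.0237, 0.0491]
tcp_rot: [[-0.0, 1.0, -0.0], [0.0, -0.0, -1.0], [-1.0, -0.0, -0.0]]
ft_force: [0.7, -0.3, -1.2]
finger_gap: 0.035
```

```bash
python3 - <<'E'
from h import *
np.set_printoptions(precision=4,suppress=True)
f=grab_frame("wrist");save("w14.png",f,(230,170,410,350),3.3)
f2=grab_frame("side");save("s14.png",f2,(370,200,450,280),7)
p=get_obs()["eef_pos"];print(p)
def crc(f,c,r,z,off,s):
    t=np.linspace(0,2*np.pi,8,endpoint=False);return (proj(f,np.c_[c[0]+r*np.cos(t),c[1]+r*np.sin(t),0*t+z])-off)*s
print("disc",crc(f,(.639,-.0223),.035,.019,(230,170),3.3)[[0,2,4,6]])
print("base22",crc(f,p,.022,.021,(230,170),3.3)[[0,2,4,6]])
E
```

```text
[ 0.6396 -0.0237  0.0492]
disc [[479.5623 265.9295]
 [283.1972  70.0659]
 [ 86.683  265.74  ]
 [283.0348 448.821 ]]
base22 [[410.9167 276.8454]
 [286.6534 154.6309]
 [162.1367 276.7282]
 [286.404  393.8123]]
```

View pics/w14.png

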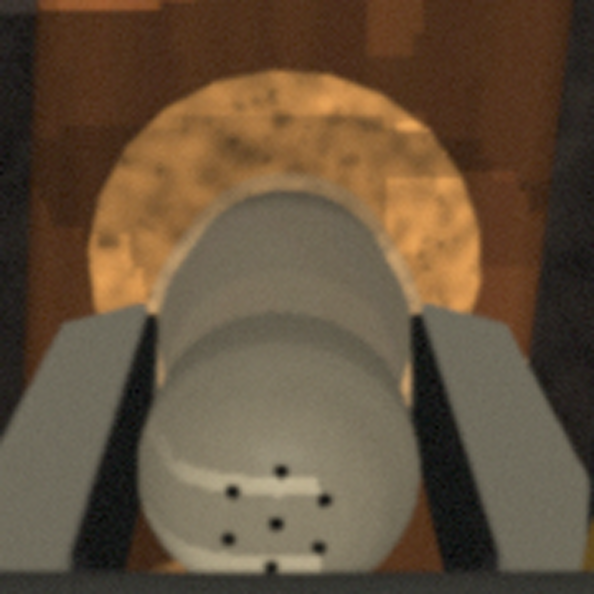

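View pics/s14.png

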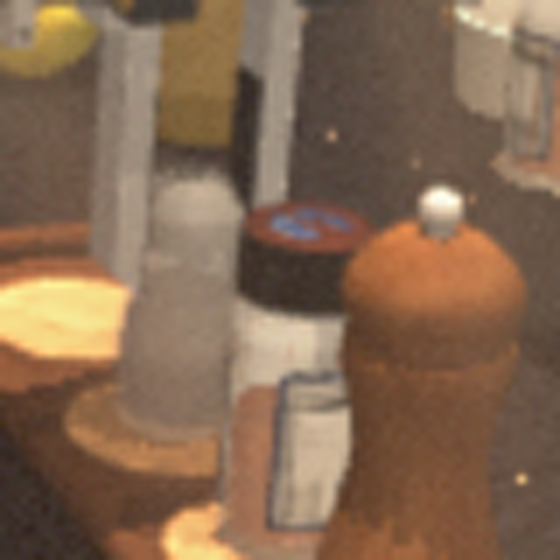

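```bash
python3 - <<'E'
from h import *
np.set_printoptions(precision=1,suppress=True)
f=grab_frame("side")
def ext(c,r,z):
    t=np.linspace(0,2*np.pi,200);q=(proj(f,np.c_[c[0]+r*np.cos(t),c[1]+r*np.sin(t),0*t+z])-[370,200])*7
    return q.min(0),q.max(0)
print("disc",ext((.639,-.0223),.035,.019))
for y in (-.0223,-.025,-.0275): print(y,ext((.6393,y),.022,.021))
E
```

```text
disc (array([ 61. , 378.2]), array([274.2, 468. ]))
-0.0223 (array([101.6, 388.6]), array([235.6, 444.9]))
-0.025 (array([105. , 391.8]), array([239.3, 448.3]))
-0.0275 (array([108.2, 394.8]), array([242.8, 451.5]))
```

The base looks narrower than 44 mm and the views agree it's within about 1–2 mm of centre. Setting it down.

jog_arm --pt "0 0 0 0.001 0 -0.001 1" --pt "0 0 0 0.001 0 -0.001 1" --pt "0 0 0 0.002 0 -0.001 1" --pt "0 0 0 0.002 0 -0.001 1" --pt "0 0 0 0.002 0 -0.001 1"

```text
clock: 25.6
eef_pos: [0.6398, -0.0228, 0.0476]
tcp_rot: [[0.0, 1.0, -0.0], [-0.0, -0.0, -1.0], [-1.0, 0.0, 0.0]]
ft_force: [-1.4, -0.1, 6.6]
finger_gap: 0.0354
```

jog_arm --pt "0 0 0 -0.0005 0 0 0" --pt "0 0 0 -0.0005 0 0 0" --pt "0 0 0 -0.0005 0 0 0" --pt "0 0 0 -0.0005 0 0 0" --pt "0 0 0 -0.0005 0 0 0" --pt "0 0 0 -0.05 0 0 0" --pt "0 0 0 -0.1 0 0 0" --pt "0 0 0 -0.15 0 0 0" --pt "0 0 0 -0.18 0 0 0" --pt "0 0 0 -0.18 0 0 0"

```text
clock: 26.85
eef_pos: [0.6408, -0.0228, 0.2298]
tcp_rot: [[0.004, 1.0, -0.0], [0.0, -0.0, -1.0], [-1.0, 0.004, -0.0]]
ft_force: [-0.3, 0.6, -0.3]
finger_gap: 0.0939
```

```bash
python3 look.py w15.png salt_shaker;python3 - <<'E'
from h import *
f=grab_frame("wrist");save("w15c.png",f,(240,130,400,290),3.7)
E
```

```text
26.9 [ 0.6399 -0.0227  0.228 ] [-0.5661  0.2753 -0.6488] 0.09392103470655672
[[ 0.0017  1.     -0.0001]
 [ 0.0002 -0.0001 -1.    ]
 [-1.      0.0017 -0.0002]]
mark salt_shaker 0.84 [ 0.6381 -0.0217  0.0163] [313. 202.]
sil salt_shaker 0.97 (292, 185, 46, 55) ell ((314.5, 212.0), 27.771488189697266)
camera [[ 1.      0.0006 -0.0039  0.6394]
 [ 0.0003  0.9738  0.2274  0.0443]
 [ 0.0039 -0.2274  0.9738  0.431 ]
 [ 0.      0.      0.      1.    ]]
```

View pics/w15c.png

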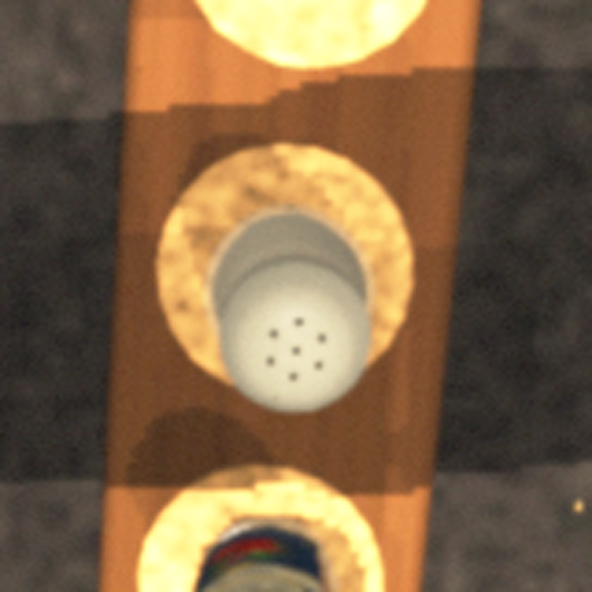

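```bash
python3 - <<'E'
from h import *
np.set_printoptions(precision=4,suppress=True)
f=grab_frame("wrist")
print("top",atz(f,(240+296/3.7,130+349/3.7),.108))
print("base back edge",atz(f,(240+289/3.7,130+208/3.7),.019),"disc back",atz(f,(240+285/3.7,130+142/3.7),.019))
print("cap circle bottom (r17) ",atz(f,(240+296/3.7,130+412/3.7),.095))
f=grab_frame("side");save("s15.png",f,(370,195,450,275),7)
def ext(c,r,z):
    t=np.linspace(0,2*np.pi,200);q=(proj(f,np.c_[c[0]+r*np.cos(t),c[1]+r*np.sin(t),0*t+z])-[370,195])*7
    return q.min(0),q.max(0)
print("disc",ext((.639,-.0223),.035,.019))
for y in (-.0223,-.025,-.0275): print(y,ext((.6393,y),.022,.019),proj(f,[[.6393,y,.109]])*7-np.array([370,195])*7)
E
```

```text
top [ 0.6415 -0.0245  0.108 ]
base back edge [ 0.6403 -0.0047  0.019 ] disc back [0.6392 0.013  0.019 ]
cap circle bottom (r17)  [ 0.6417 -0.0419  0.095 ]
disc (array([ 60.9993, 413.1714]), array([274.1616, 502.9827]))
-0.0223 (array([101.2074, 429.0254]), array([235.1538, 485.4449])) [[188.171  202.8341]]
-0.025 (array([104.6285, 432.2488]), array([238.8573, 488.8944])) [[191.8767 205.7486]]
-0.0275 (array([107.8083, 435.2447]), array([242.2997, 492.1008])) [[195.3215 208.4578]]
```

View pics/s15.png

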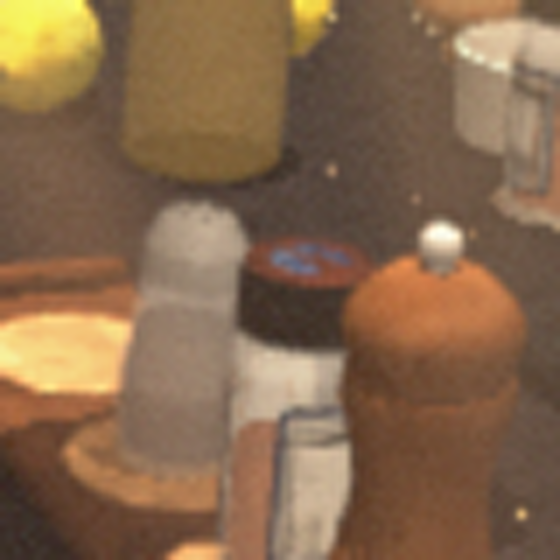

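The salt shaker is upright, about 2–4 mm toward the handle from dead centre. I'll recheck it at the end. Now the egg cup.

jog_arm --pt "0 0 0 0.02 -0.288 0.25 0" --pt "0 0 0 0.02 -0.288 0.25 0" --pt "0 0 0 0.02 -0.288 0.25 0" --pt "0 0 0 0.02 -0.288 0.25 0" --pt "0 0 0 0.02 -0.288 0.25 0" --pt "0 0 0 0.02 -0.288 0.25 0" --pt "0 0 0 0.02 -0.288 0.25 0" --pt "0 0 0 0.02 -0.288 0.25 0" --pt "0 0 0 0.02 -0.288 0.25 0" --pt "0 0 0 0.02 -0.288 0.25 0"

```text
clock: 28.4
eef_pos: [0.3523, -0.272, 0.207]
tcp_rot: [[-0.0, 1.0, 0.002], [0.0, 0.002, -1.0], [-1.0, -0.0, -0.0]]
ft_force: [1.0, 0.1, -0.5]
finger_gap: 0.0937
```

```bash
python3 look.py w16.png egg_cup
```

```text
28.45 [ 0.3521 -0.2721  0.207 ] [ 0.5301 -0.1249 -0.1473] 0.09398348780551552
[[-0.0004  1.      0.0015]
 [ 0.0002  0.0015 -1.    ]
 [-1.     -0.0004 -0.0002]]
mark egg_cup 0.59 [ 0.3502 -0.2708  0.0011] [314. 203.]
camera [[ 1.     -0.0023  0.0002  0.3518]
 [ 0.0022  0.9738  0.2275 -0.205 ]
 [-0.0007 -0.2275  0.9738  0.4082]
 [ 0.      0.      0.      1.    ]]
```

View pics/w16.png

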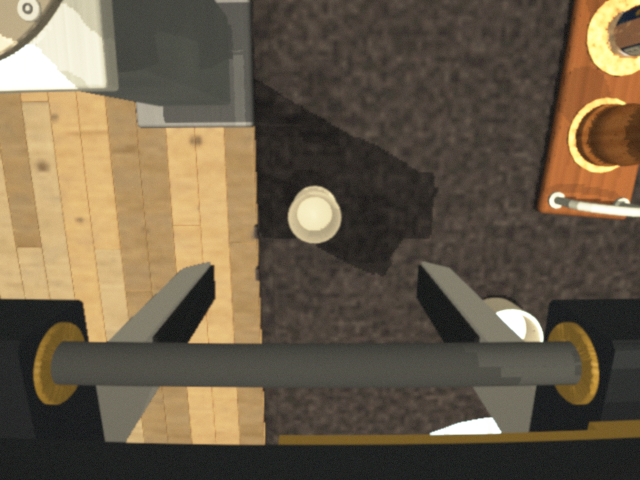

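```bash
python3 - <<'E'
from h import *
f=grab_frame("wrist");save("w16c.png",f,(270,170,360,260),6)
a=[atz(f,p,.054) for p in [(288,217),(341,217),(314.5,243),(314.5,217)]]
for x in a: print(x.round(4))
E
```

```text
[ 0.3268 -0.2751  0.054 ]
[ 0.3736 -0.275   0.054 ]
[ 0.3502 -0.2988  0.054 ]
[ 0.3502 -0.275   0.054 ]
```

View pics/w16c.png

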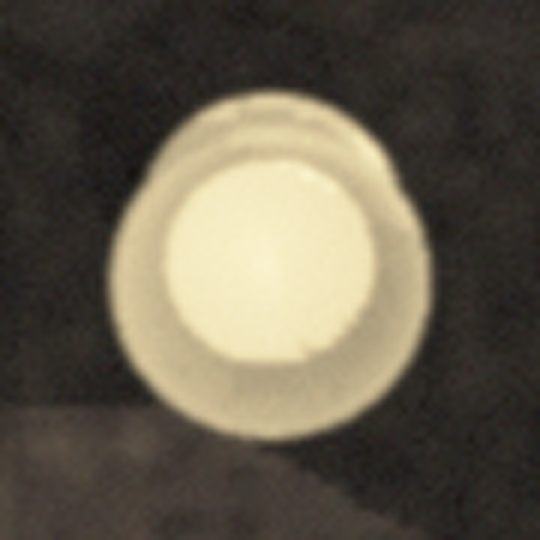

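jog_arm --pt "0 0 0 0.06 -0.0015 0.003 0" --pt "0 0 0 0.115 -0.0015 0.003 0" --pt "0 0 0 0.155 -0.0015 0.003 0" --pt "0 0 0 0.18 -0.0015 0.003 0" --pt "0 0 0 0.188 -0.0015 0.003 0" --pt "0 0 0 0.188 -0.0015 0.003 0" --pt "0 0 0 0.188 -0.0015 0.003 1" --pt "0 0 0 0.188 -0.0015 0.003 1" --pt "0 0 0 0.188 -0.0015 0.003 1" --pt "0 0 0 0.188 -0.0015 0.003 1" --pt "0 0 0 0.188 -0.0015 0.003 1" --pt "0 0 0 0.188 -0.0015 0.003 1" --pt "0 0 0 0.165 -0.0015 0.003 1" --pt "0 0 0 0.148 -0.0015 0.003 1" --pt "0 0 0 0.148 -0.0015 0.003 1" --grip_force 15

```text
clock: 30.48
eef_pos: [0.3507, -0.276, 0.0599]
tcp_rot: [[0.002, 1.0, 0.0], [-0.001, 0.0, -1.0], [-1.0, 0.002, 0.001]]
ft_force: [-0.5, -1.0, -1.1]
finger_gap: 0.0449
```

```bash
python3 look.py w17.png egg_cup;python3 - <<'E'
from h import *
np.set_printoptions(precision=1,suppress=True)
f=grab_frame("side");save("s17.png",f,(240,230,380,370),4.2)
p=get_obs()["eef_pos"]
print([((proj(f,[[p[0],p[1],z]])-[240,230])*4.2).tolist() for z in (.03,.04,.058,.077,.094)])
E
```

```text
30.525 [ 0.3503 -0.2758  0.0592] [ 0.2116  0.8618 -0.6206] 0.04512559377465766
[[ 0.0008  1.     -0.0001]
 [-0.0003 -0.0001 -1.    ]
 [-1.      0.0008  0.0003]]
mark egg_cup 0.96 [ 0.3529 -0.2698  0.0407] [321. 248.]
sil egg_cup 0.77 (263, 220, 106, 122) ell ((315.3539733886719, 280.7982177734375), 61.16048812866211)
camera [[ 1.     -0.0001 -0.0015  0.3498]
 [ 0.0004  0.9736  0.2284 -0.2088]
 [ 0.0015 -0.2284  0.9736  0.261 ]
 [ 0.      0.      0.      1.    ]]
[[[273.66826126002354, 439.69542962175905]], [[273.8195473584111, 418.6379708089676]], [[274.09362543079055, 380.2858962430682]], [[274.3854101070436, 339.1623854822277]], [[274.6486606227761, 301.7943133329806]]]
```

View pics/w17.png

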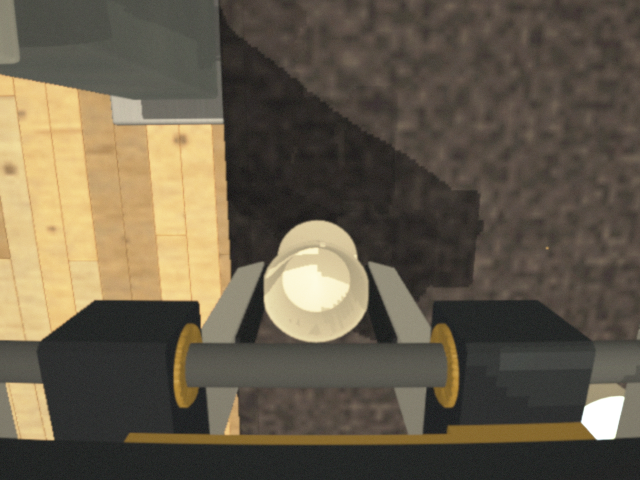

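View pics/s17.png

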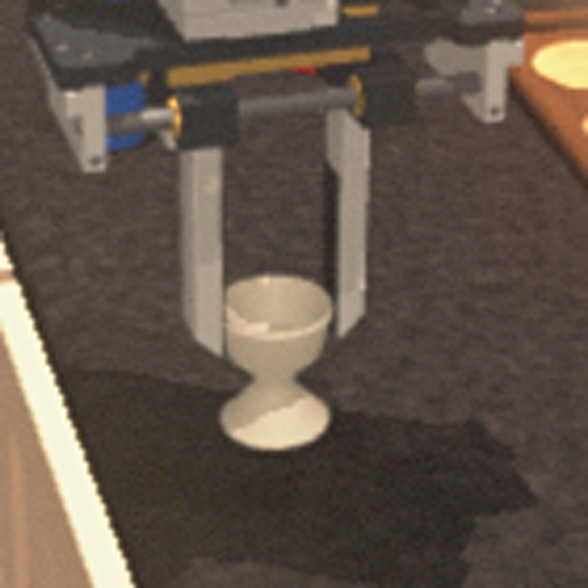

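```bash
python3 - <<'E'
from h import *
np.set_printoptions(precision=4,suppress=True)
f=grab_frame("wrist")
p=get_obs()["eef_pos"];print(p)
for q in [(264,290),(369,290),(316.5,342)]: print(atz(f,q,.0935)-p)
print("foot back",atz(f,(317,220),.041)-p)
E
```

```text
[ 0.3496 -0.2755  0.0585]
[-0.0229  0.0022  0.035 ]
[0.0225 0.0022 0.035 ]
[-0.0001 -0.0225  0.035 ]
foot back [ 0.0001  0.0224 -0.0175]
```

jog_arm --pt "0 0 0 -0.05 0 0 1" --pt "0 0 0 -0.1 0 0 1" --pt "0 0 0 -0.1 0.02 -0.023 1" --pt "0 0 0 -0.1 0.05 -0.058 1" --pt "0 0 0 -0.1 0.085 -0.098 1" --pt "0 0 0 -0.1 0.12 -0.139 1" --pt "0 0 0 -0.1 0.155 -0.18 1" --pt "0 0 0 -0.1 0.19 -0.22 1" --pt "0 0 0 -0.1 0.225 -0.261 1" --pt "0 0 0 -0.1 0.255 -0.296 1" --pt "0 0 0 -0.1 0.28 -0.325 1" --pt "0 0 0 -0.1 0.295 -0.342 1" --pt "0 0 0 -0.1 0.295 -0.342 1" --pt "0 0 0 -0.06 0.295 -0.342 1" --pt "0 0 0 -0.02 0.295 -0.342 1" --pt "0 0 0 0.005 0.295 -0.342 1" --pt "0 0 0 0.012 0.295 -0.342 1" --pt "0 0 0 0.012 0.295 -0.342 1"

```text
clock: 32.98
eef_pos: [0.6449, 0.0657, 0.0473]
tcp_rot: [[-0.0, 1.0, -0.001], [-0.0, -0.001, -1.0], [-1.0, -0.0, 0.0]]
ft_force: [0.4, -0.5, -0.0]
finger_gap: 0.045
```

```bash
python3 - <<'E'
from h import *
np.set_printoptions(precision=4,suppress=True)
f=grab_frame("wrist");save("w18.png",f,(230,170,410,350),3.3)
f2=grab_frame("side");save("s18.png",f2,(340,180,480,320),4)
p=get_obs()["eef_pos"];print(p)
t=np.linspace(0,2*np.pi,4,endpoint=False)
c=lambda c,r,z:(proj(f,np.c_[c[0]+r*np.cos(t),c[1]+r*np.sin(t),0*t+z])-[230,170])*3.3
print("disc",c((.6457,.0673),.035,.019))
print("base r22 at tcp",c(p,.022,p[2]-.0192))
E
```

```text
[0.6456 0.0661 0.0483]
disc [[488.4106 267.9159]
 [290.7554  70.7196]
 [ 92.6259 267.9084]
 [290.2919 452.1201]]
base r22 at tcp [[420.1166 291.0166]
 [290.5983 163.8788]
 [160.7726 291.0111]
 [290.2954 412.5611]]
```

View pics/w18.png

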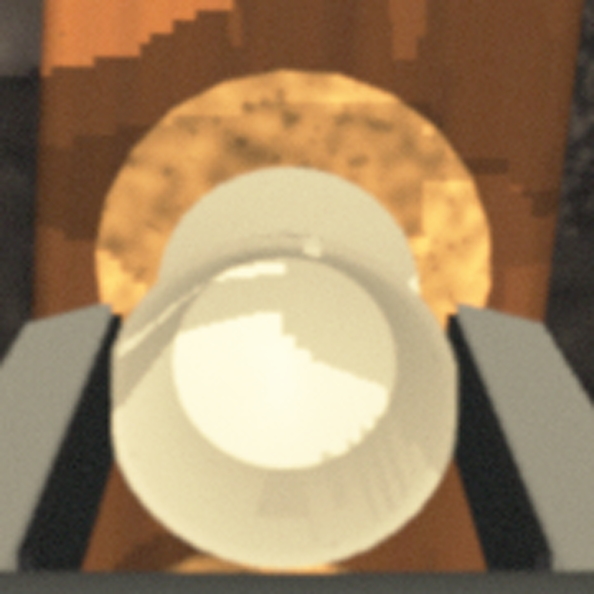

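View pics/s18.png

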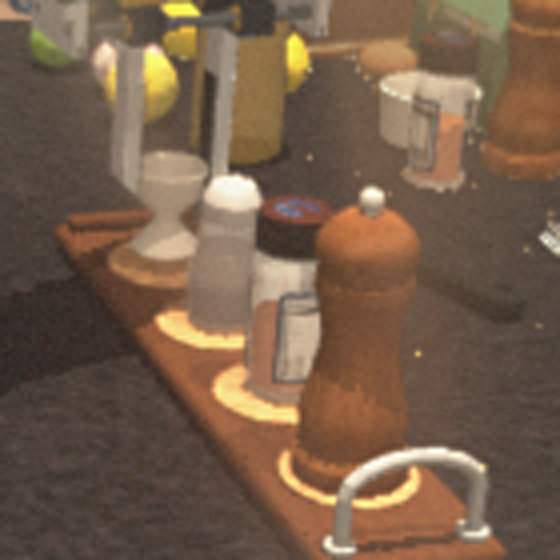

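jog_arm --pt "0 0 0 0.005 0 -0.001 1" --pt "0 0 0 0.008 0 -0.001 1" --pt "0 0 0 0.0095 0 -0.001 1" --pt "0 0 0 0.0105 0 -0.001 1" --pt "0 0 0 0.0105 0 -0.001 1" --pt "0 0 0 0.0105 0 -0.001 1"

```text
clock: 33.83
eef_pos: [0.6458, 0.0674, 0.0376]
tcp_rot: [[0.002, 1.0, -0.0], [0.0, -0.0, -1.0], [-1.0, 0.002, -0.0]]
ft_force: [-1.1, 0.3, 9.5]
finger_gap: 0.0447
```

jog_arm --pt "0 0 0 -0.0005 0 0 0" --pt "0 0 0 -0.0005 0 0 0" --pt "0 0 0 -0.0005 0 0 0" --pt "0 0 0 -0.0005 0 0 0" --pt "0 0 0 -0.0005 0 0 0" --pt "0 0 0 -0.05 0 0 0" --pt "0 0 0 -0.1 0 0 0" --pt "0 0 0 -0.16 0 0 0" --pt "0 0 0 -0.21 0 0 0" --pt "0 0 0 -0.23 -0.005 0.05 0" --pt "0 0 0 -0.23 -0.008 0.1 0" --pt "0 0 0 -0.23 -0.008 0.12 0" --pt "0 0 0 -0.23 -0.008 0.12 0" --pt "0 0 0 -0.23 -0.008 0.12 0"

```text
clock: 35.58
eef_pos: [0.6371, -0.051, 0.2664]
tcp_rot: [[-0.0, 1.0, 0.002], [0.001, 0.002, -1.0], [-1.0, -0.0, -0.001]]
ft_force: [0.1, 0.5, 0.0]
finger_gap: 0.0935
```

```bash
python3 look.py w19.png salt_shaker egg_cup spice_jar pepper_mill disc_1; python3 - <<'E'
from h import *
f=grab_frame("wrist");save("w19c.png",f,(240,0,400,300),2)
f=grab_frame("side");save("s19.png",f,(220,140,480,330),3)
E
```

```text
35.625 [ 0.6371 -0.0509  0.2664] [0.3702 0.8958 0.1202] 0.09367613899576192
[[-0.0005  1.      0.002 ]
 [ 0.0006  0.002  -1.    ]
 [-1.     -0.0005 -0.0006]]
mark salt_shaker 0.75 [ 0.6406 -0.0224  0.0196] [320. 172.]
sil salt_shaker 0.85 (298, 154, 43, 46) ell ((320.10809326171875, 176.32432556152344), 23.428733825683594)
sil salt_shaker 0.52 (299, 52, 52, 56) ell ((325.31011962890625, 79.33966064453125), 27.925567626953125)
mark egg_cup 0.57 [0.6482 0.0743 0.0183] [327.  79.]
sil egg_cup 0.58 (300, 53, 51, 55) ell ((325.0, 80.0), 27.892749786376953)
mark spice_jar 0.95 [0.3588 0.0871 0.0014] [64. 72.]
mark spice_jar 0.82 [ 0.634  -0.1136  0.0207] [314. 253.]
mark spice_jar 0.58 [0.5067 0.156  0.0002] [194.   2.]
sil spice_jar 0.86 (158, 0, 49, 20) ell ((182.0, 1.0), 24.020923614501953)
sil spice_jar 0.74 (280, 303, 51, 40) ell ((304.0, 327.8428649902344), 26.49747085571289)
sil spice_jar 0.69 (0, 32, 83, 60) ell ((39.5, 58.5), 47.56584167480469)
sil spice_jar 0.65 (291, 233, 45, 71) ell ((312.5, 268.05712890625), 35.231510162353516)
mark pepper_mill 0.59 [ 0.6273 -0.2015  0.0228] [308. 325.]
mark disc_1 0.76 [ 0.6341 -0.1104  0.0193] [314. 250.]
sil disc_1 0.9 (291, 56, 68, 65) ell ((324.80810546875, 85.81863403320312), 34.737762451171875)
sil disc_1 0.88 (287, 140, 63, 64) ell ((317.85260009765625, 171.174072265625), 32.239593505859375)
sil disc_1 0.75 (282, 222, 61, 50) ell ((311.70611572265625, 250.62255859375), 30.608617782592773)
sil disc_1 0.67 (317, 302, 19, 37) ell ((323.5, 320.5), 18.66825294494629)
camera [[ 1.     -0.0021  0.0003  0.6366]
 [ 0.002   0.9739  0.227   0.0159]
 [-0.0008 -0.227   0.9739  0.4676]
 [ 0.      0.      0.      1.    ]]
```

View pics/w19.png

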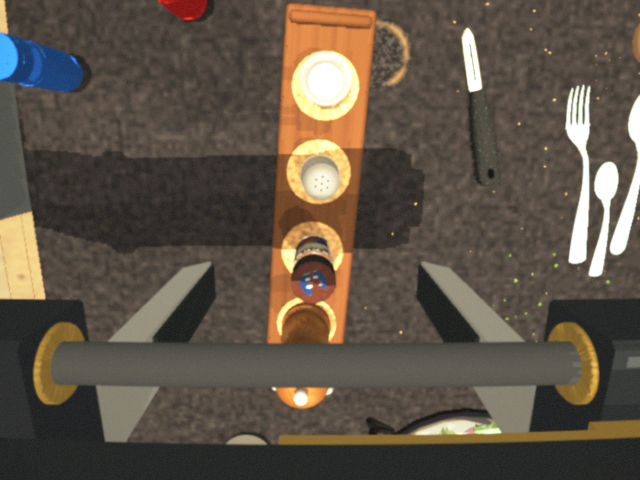

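View pics/w19c.png

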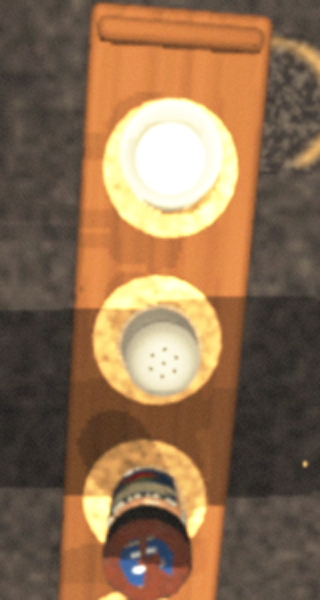

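View pics/s19.png

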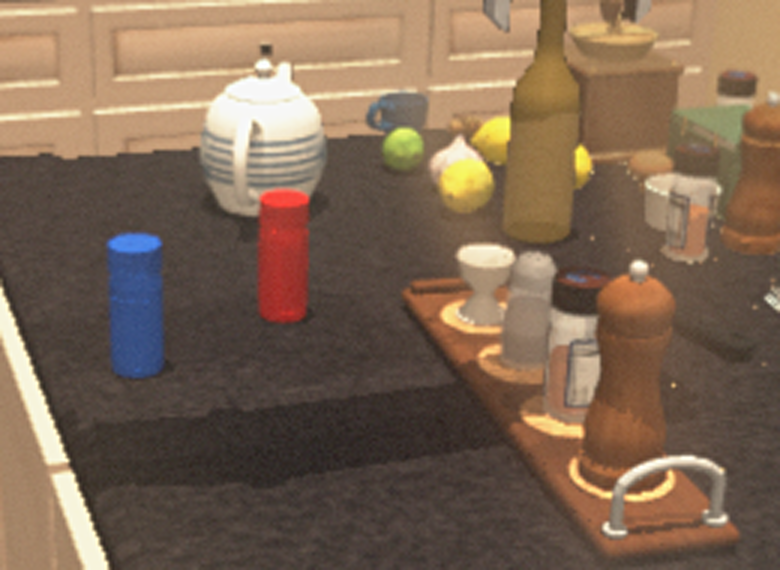

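All four are upright and in order. The salt shaker is about 3–4 mm off its disc's centre, which I take as central given the 4 mm measuring accuracy. The arm is clear, so I'm handing in.

```bash
python3 -c "
from station import *
print(finish_job()); print(get_obs()['clock'])"
```

```text
the job is handed in; nothing more can be done
None
the job is handed in; nothing more can be done
```

The four pieces are lined up on the tray and I handed the job in at about 36 s. From the arched handle outward they run pepper mill, spice jar, salt shaker, egg cup.

- **Last pictures:** all four stood upright on their own discs, and the gripper was open and clear above the row. I didn't touch the teapot or the blue and red jars, and they looked in place in the last side view.
- **Centring:** the mill, jar and egg cup looked within about 2 mm of their disc centres by position and by picture. One network mark for the egg cup read 7 mm off, but I gave it little weight because the pictures just before and after placing showed the cup centred.
- **Salt shaker:** it sits about 3–4 mm off centre, toward the handle. The views disagreed (one gave almost 0, another about 5 mm), so I left it there instead of regrasping.
- **Grip readings:** the jaw opening was smaller than expected on the mill (45 mm instead of 50) and on the shaker (35 instead of 44). The shaker was held by its cap, higher than I planned. Neither slipped visibly.
- **Forces:** the highest force reading was about 18 N, when setting the mill down.

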